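# Put a glued housing on the vacuum leak tester

## Task

Vacuum-test the glued white housing: stand it upright, flange down, squarely on the black gasket of the test plate so that the flange covers the gasket all round (set it down, do not drop it), and shut the vent valve fully (the T-handle on the sloped panel, turned right across its pipe). Only when both are done, open the vacuum valve (the long lever) to half, at its 45 degree mark, never swinging it well past half, because full vacuum would crush the housing. Leave the other things on the bench where they are.

Things in the scene. Friction and masses are not known exactly. Their poses are not given: they have to be found in the camera images.
- housing: Loose white plastic housing, about 0.24 kg, standing on its flange, blue tape round its body. Origin: centre of the underside, z up, x along its length. Flange 112 (x) x 84 (y) x 6 mm; above it a closed body 92 (x) x 56 (y) mm with flat sides, 127 mm high in all. Grip it across the 56 mm (along its y) near the top. It stands at one of two places, the jar at the other.
- gasket (a point): Centre of the black gasket's top, 27 mm above the bench; x along the gasket's length, z up. The gasket is a rectangular frame 100 (x) x 72 (y) mm, 8 mm wide, 3 mm proud of a fixed aluminium plate of 150 x 130 mm. The housing belongs with its origin on this point and its x along this x (either way round).
- face: Sloped face of the fixed grey valve panel, 210 mm up the slope, 360 mm wide, tilted 40 degrees from level towards the robot. Origin: centre of its surface; x up the slope, y level (to the robot's left), z straight out; both valve stems lie along this z. Front edge 50 mm above the bench, rear edge 185 mm. Valve bodies and pipes stand at most 40 mm off the face, the gauge 41 mm.
- vac_stem (a point): Point on the turning axis of the vacuum valve (the lever one, left part of the panel), 57 mm off the face at the lever's mid height; axes as the face. In the face frame at (-35, 45, 57) mm.
- vac_grip (a point): Where to grip the vacuum valve's lever: on the middle of its black sleeve, 60 mm from the stem axis. x points along the lever away from the stem, y across it, z out of the face. Sleeve 18 mm wide (y), 11 mm thick (z), from 27 to 95 mm from the stem axis.
- vac_lever (a joint): Opening of the vacuum valve in radians: 0 = shut (lever level across the panel, pointing left), 0.785 = half (lever towards the long mark), 1.571 = open (lever up the slope, along its pipe). Grows clockwise seen facing the panel. Stops at both ends; friction about 0.22 N m, stays where it is left. Starts at 0 to 0.2.
- vent_grip (a point): Middle of the vent valve's aluminium T-handle (right part of the panel, silencer below it), on its turning axis, 57 mm off the face. x along the bar, z out of the face. Bar 66 mm long (x), 12 mm thick (y), 18 mm high (z), centred here and on the axis. In the face frame at (-35, -90, 57) mm.
- vent_tee (a joint): Opening of the vent valve in radians: 0 = shut (bar level, across its pipe, against the stop), 1.571 = open (bar up the slope, along the pipe). To shut it turn it anticlockwise seen from in front of the face. Friction about 0.08 N m, stays where it is left. Starts 0.6 to 1.3 open.
- jar: Bystander: empty open glass jar, 72 mm across, 85 mm high, standing; origin under its centre.
- glue: Bystander: standing glue bottle, 52 mm across, 146 mm high with its pointed red cap; origin under its centre.
- timber: Bystander: offcut of greenish timber, 240 (x) x 70 x 45 mm; origin under its centre.
- tape: Bystander: roll of blue masking tape lying flat, 110 mm across, 25 mm high; origin under its centre.
- bulb: Bystander: black rubber squeeze bulb lying on the bench, 130 mm long, 60 mm across.
- pliers: Bystander: pliers with yellow handles lying on the bench, 160 mm long.
There are look-alikes about, which are no part of the job. Leave any pink or red look-alike of the housing alone.

How it is judged (in metres and radians):
On the way, in this order (a step that is already met when the one before it is completed fails the run):
1. the housing stands released, squarely on the gasket, and the vent valve is shut (horizontal distance between housing and gasket below 0.009 m and angle between the x axis of housing and the x axis of gasket, either way round below 0.12 rad and z of housing in the frame of gasket between -0.003 and 0.003 m and angle between housing's own z axis and vertical below 0.05 rad and contact force between the fingers and housing below 0.1 N and value of joint vent_tee below 0.09 rad), for 0.2 s.
2. after that, the vacuum valve is brought to half open (value of joint vac_lever between 0.698 and 0.873 rad), for 0.2 s.
At the end, for the whole second after the job is handed in: The housing stands upright and at rest on the gasket, its centre within 9 mm of the gasket's and square to it within 0.12 rad (7 degrees); the vent valve is shut (below 0.09 rad, 5 degrees); the vacuum valve is at 45 degrees within 5 degrees (0.698 to 0.873 rad) (all of step 2 and horizontal distance between housing and gasket below 0.009 m and angle between the x axis of housing and the x axis of gasket, either way round below 0.12 rad and z of housing in the frame of gasket between -0.003 and 0.003 m and angle between housing's own z axis and vertical below 0.05 rad and linear speed of housing below 0.02 m/s and value of joint vent_tee below 0.09 rad); the robot touches nothing.
It fails at once if the vacuum valve is swung past 60 degrees (value of joint vac_lever above 1.047 rad).
It fails at once if the housing is dropped (falls freely) (contact force between housing and anything else below 0.05 N and linear speed of housing above 0.35 m/s).
It fails at once if another thing on the bench is moved by more than 40 mm (distance of any of jar, glue, timber, tape, bulb, pliers from where it was at the start of the episode above 0.04 m).
It also fails if it takes over 61 s, if anything falls off the work surface, if the arm or the gripper's body presses on something with over 40 N, if the wrist force passes 120 N, or if a joint passes its speed limit or range.

## Robot

A 6-joint arm with a two-finger parallel gripper is mounted at the origin on the work surface. World frame = base frame: x ahead of the robot, y to its left, z up, the work surface at z = 0. Lengths are in m, angles in degrees, forces in N, time in s.
With the tool pointing down it reaches from about 0.3 to 0.775 m from the base axis. Payload 14.6 kg.
Tool frame: the origin (TCP) lies between the finger pads; the fingertips stand 8 mm ahead of it and the grasp point (between the pads) lies 11 mm behind it (manip.nose_length is the y of the fingertips in the tool frame, in m); y points along the fingers, x is the direction in which the jaws open and shut, and the axes are right-handed (so a half turn about y gives the same grasp; the last joint's range is limited). The gripper opens to 94 mm and grips with 3 to 60 N. Pads are 16 mm wide; open, the fingers measure 119 mm over their backs; the gripper's body (75 mm by 177 mm) begins 78 mm behind the grasp point.
Start: joints at [-73.488, 17.183, 87.147, -0, 75.671, -3.816], TCP at [0.191, -0.516, 0.213] pointing down, gripper open.
Joint ranges: [-173.82, 173.82], [-45.26, 126.66], [13.44, 144.39], [-59.66, 239.66], [0, 175.72], [-146.38, 146.38]. Speed limits (degrees/s): [127.2, 127.2, 147.25, 180, 180, 180].

## Interface

Orientations are given as [roll, pitch, yaw] about the fixed x, y, z axes, in that order (R = Rz(yaw) Ry(pitch) Rx(roll)).
In Python, from bench import manip gives the robot as it stands.
- The arm moves only by the shell command python3 -m handwheel 'ROWS'. ROWS is JSON, a list of rows, each a list of 5 numbers: the shift along the tool's x, y, z in m, then the turn about the tool's y in degrees, then the closure, from -1 (fully open) to 1 (shut). In form: [[dx, dy, dz, spin, jaw], ...]. A call has 1 to 5 rows; each row is the pose to reach, as a shift and turn from the pose commanded when the call began, along the tool's axes at that moment; what a row does not reach only later rows make up. A row lasts 1/12 s, in which the tool goes at most 41.7 mm and 7.16 degrees, less where a joint would pass 70% of its speed; a pose out of reach is approached as far as the arm can. A call with a gripper value outside its range is refused whole. The fingers move at their own pace and stop on an object; the grip force is fixed at half the most. Time passes only in rows, so rows that repeat a pose let the fingers close. It gives the time, the measured TCP pose, the force and the opening at its end, in the units of the state.
- manip.read_state(): the state, without advancing time (a new reading comes with each control period).
- manip.read_camera(name): name is "side" or "top"; returns a dict with "color" (420x560x3 uint8, blue, green, red), "depth" (420x560 float32, m along the optical axis (not along the pixel's ray), 0 where there is no reading), "mtx" (3x3 intrinsics, pixels), "k1" (the pictures are not rectified: a ray, as slopes to the right and down, at radius r is drawn at 1 + k1 r^2 times it, then the intrinsics apply), "cam_to_world" (4x4, takes a point from camera to world coordinates). Camera axes: x right, y down, z forward; pixel columns grow to the right and rows downward; lengths in m; the calibration is good to about 2 mm. A picture is of the moment at which its call begins.
- manip.job_done(): hands the job in, once; it reports no verdict.
The state is a dict: "time_s": time; "q": joint angles; "joint_vel": joint speeds; "joint_efforts": joint torques, N m; "ee_pos": TCP position; "ee_rot": TCP orientation; "force": force on the tool from outside, world axes, zero at the start; "torque": the same for the moment, N m; "grip_width": opening from 0.0 (shut) to 1.0 (fully open).
Only numpy, scipy, OpenCV 4.12 (cv2) and the standard library are available. Lean on these libraries where they do the work, as an engineer would, in place of code of your own. Each camera call takes 0.05 s, during which the arm holds its last target.

## Working session

There is one attempt and no reset: what is moved stays moved. The work goes in short steps, Python scripts to look and compute and a shell command to move; the robot and the scene stay as the last step left them, time stands still between calls to the robot, and variables do not carry over. Pictures are saved under pics/ and viewed, and the job is handed in when it is done.

```bash
ls; mkdir -p pics
python3 - <<'E'
from bench import manip
import cv2
print(manip.read_state())
for n in("side","top"):
    c=manip.read_camera(n); cv2.imwrite(f"pics/{n}0.png",c["color"]); print(n,c["mtx"],c["k1"],c["cam_to_world"])
print(manip.nose_length)
E
```

```text
pics
{'time_s': 0.0, 'q': array([-7.34868253e+01,  1.72150287e+01,  8.71811664e+01, -1.06616974e-05,
        7.56715167e+01, -3.81565662e+00]), 'joint_vel': array([ 0.0076666 ,  0.06412083,  0.00059514,  0.05776005, -0.05319681,
        0.0081823 ]), 'joint_efforts': array([-3.50851406e-04, -5.31807554e+01, -3.52737880e+01,  7.08269281e-02,
        2.43939960e-02, -8.35335845e-05]), 'ee_pos': array([ 0.19099792, -0.51548799,  0.21288568]), 'ee_rot': array([-8.99955043e+01,  6.75623620e-02, -6.96711634e+01]), 'force': array([-0.22092332,  0.8645083 , -0.74778405]), 'torque': array([ 0.00416773,  0.00120576, -0.01118703]), 'grip_width': 1.0004715164551972}
side [[476.87314972   0.         272.1736324 ]
 [  0.         476.87314972 208.07832538]
 [  0.           0.           1.        ]] -0.061976457236199524 [[-0.99743124 -0.05723422  0.04307153  0.46700503]
 [-0.07150969  0.76073417 -0.64511231  0.78425102]
 [ 0.00415651 -0.64653521 -0.76287283  1.11198289]
 [ 0.          0.          0.          1.        ]]
top [[416.10846427   0.         276.53229883]
 [  0.         416.10846427 204.28575982]
 [  0.           0.           1.        ]] -0.1084401285480875 [[ 0.01854344 -0.99405764  0.10726389  0.36557527]
 [-0.99970353 -0.01674094  0.01768055 -0.08532   ]
 [-0.01577979 -0.10755995 -0.99407337  1.39979888]
 [ 0.          0.          0.          1.        ]]
0.008
```

View pics/side0.png

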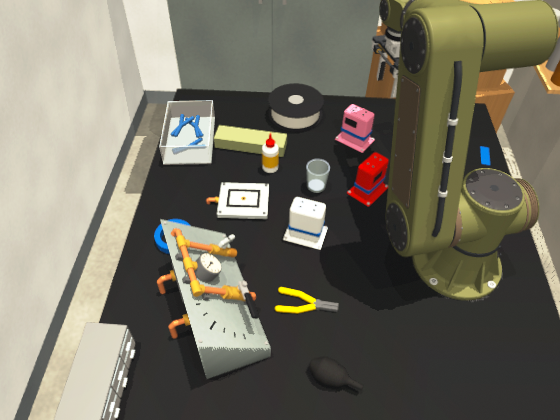

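View pics/top0.png

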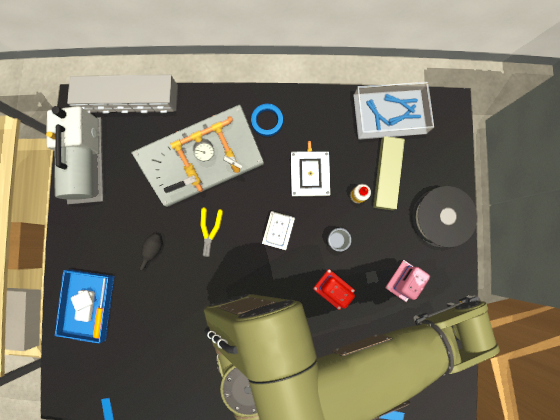

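The white housing is at side (307,220) and top (279,230). Its look-alikes are red at side (371,178) and pink at side (356,128). The white one fits the description, so I'll confirm it in an enlarged crop and measure.

```bash
cat > h.py <<'E'
import numpy as np, cv2
from bench import manip
from scipy.spatial.transform import Rotation as R
def dist(c): return np.array([c["k1"],0,0,0,0.])
def ray(c,uv):
    p=cv2.undistortPoints(np.array([[uv]],float),c["mtx"],dist(c),None,None)[0,0]
    return np.array([p[0],p[1],1.])
def onz(c,uv,z):
    T=c["cam_to_world"]; d=T[:3,:3]@ray(c,uv); o=T[:3,3]; return o+d*(z-o[2])/d[2]
def proj(c,P):
    P=np.atleast_2d(P); T=np.linalg.inv(c["cam_to_world"])
    return cv2.projectPoints(P.astype(float),cv2.Rodrigues(T[:3,:3])[0],T[:3,3],c["mtx"],dist(c))[0][:,0]
def crop(c,u0,v0,u1,v1,s,name):
    im=c["color"][v0:v1,u0:u1]; cv2.imwrite(name,cv2.resize(im,None,fx=s,fy=s,interpolation=cv2.INTER_CUBIC))
def cloud(c):
    v,u=np.mgrid[0:420,0:560]; p=cv2.undistortPoints(np.stack([u,v],-1).reshape(-1,1,2).astype(float),c["mtx"],dist(c))[:,0]
    z=c["depth"].reshape(-1,1); X=np.hstack([p*z,z])@c["cam_to_world"][:3,:3].T+c["cam_to_world"][:3,3]
    return X.reshape(420,560,3)
E
python3 - <<'E'
from h import *
import pickle
S=manip.read_camera("side");T=manip.read_camera("top")
pickle.dump((S,T),open("cams0.pkl","wb"))
crop(S,270,180,350,260,7,"pics/hs.png")
crop(T,255,200,325,260,8,"pics/ht.png")
crop(T,270,130,350,210,7,"pics/gt.png")
crop(S,200,170,290,230,8,"pics/gs.png")
crop(T,125,95,275,210,5,"pics/pt.png")
crop(S,150,210,280,380,3.5,"pics/ps.png")
XT=cloud(T)
# body top: points in region with z>0.115
reg=XT[205:255,258:300].reshape(-1,3); m=(reg[:,2]>.117)&(reg[:,2]<.14); q=reg[m]
r=cv2.minAreaRect((q[:,:2]*1000).astype(np.float32)); print("body top T",m.sum(),q.mean(0),r)
XS=cloud(S); reg=XS[190:255,275:340].reshape(-1,3); m=(reg[:,2]>.122)&(reg[:,2]<.14); q=reg[m]
r=cv2.minAreaRect((q[:,:2]*1000).astype(np.float32)); print("body top S",m.sum(),q.mean(0),r)
E
```

```text
body top T 512 [ 0.42721474 -0.06687662  0.12444446] ((427.6271057128906, -66.73167419433594), (55.274356842041016, 90.64868927001953), 75.5669174194336)
body top S 337 [ 0.42532279 -0.06113288  0.12456801] ((425.95001220703125, -62.2331657409668), (53.11342239379883, 86.8051528930664), 75.2362060546875)
```

View pics/hs.png

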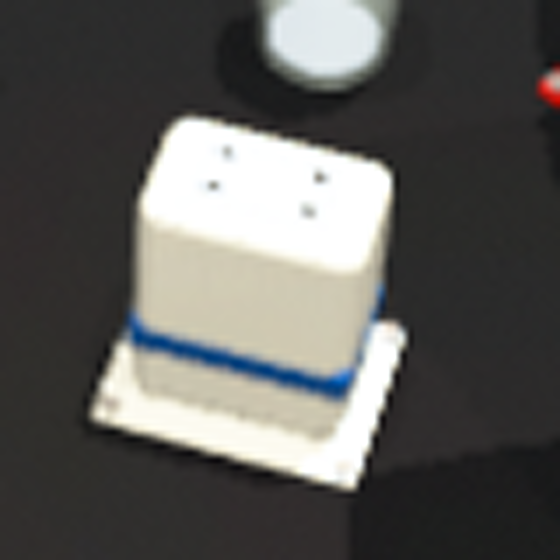

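View pics/ht.png

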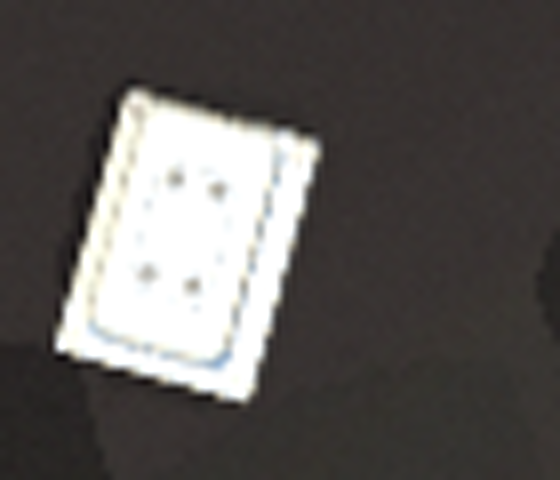

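View pics/gt.png

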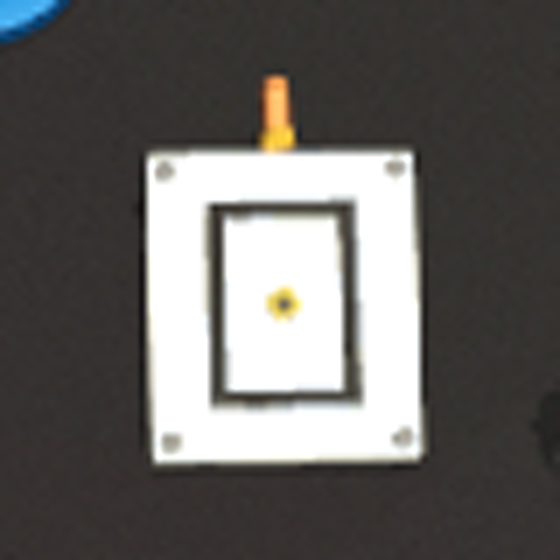

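View pics/gs.png

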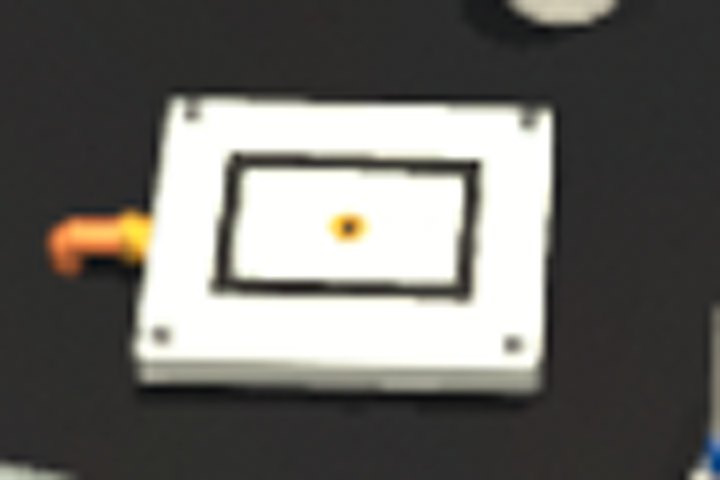

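View pics/pt.png

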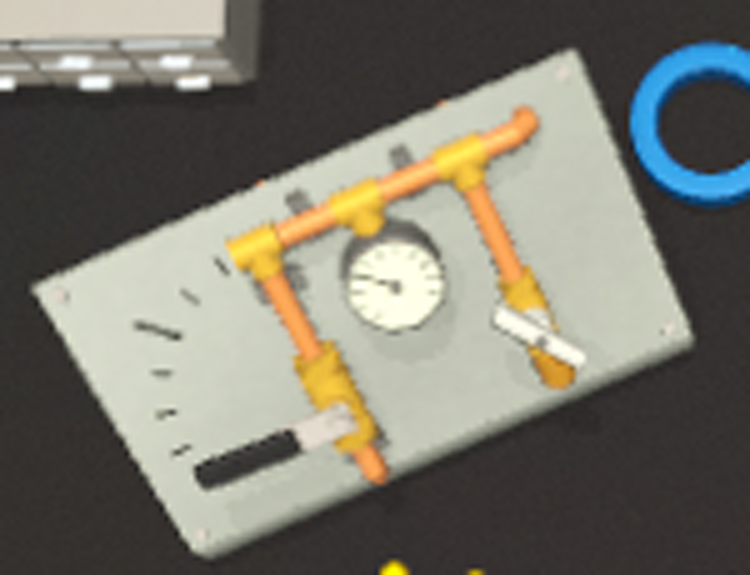

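View pics/ps.png

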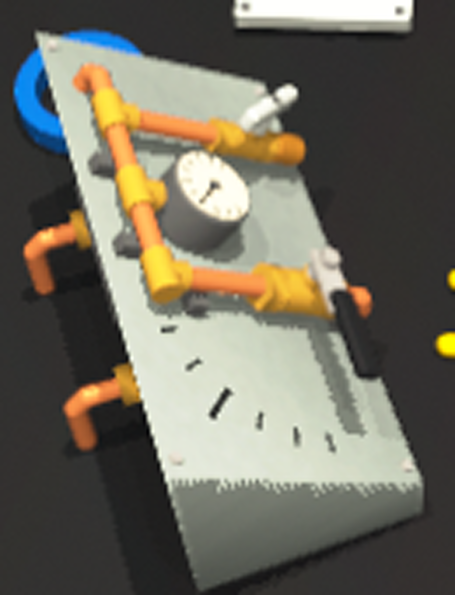

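Crop confirms it: the white housing with the blue tape band. The gasket centre is at gt crop (283,303), the lever points left at nearly shut, and the T-bar is tilted about 50° open. Next I'll fit the poses.

```bash
cat > fit.py <<'E'
from h import *
import pickle
from scipy.optimize import least_squares
S,T=pickle.load(open("cams0.pkl","rb"))
def px(l,s,u0,v0): return (np.array(l,float)+.5)/s-.5+[u0,v0]
def rect(L,W,z): # FL.. order generic
    return np.array([[L/2,W/2,z],[L/2,-W/2,z],[-L/2,-W/2,z],[-L/2,W/2,z]])
def fit(obs,x0,Rf=np.eye(3),z0=0):
    def place(p): 
        Rz=R.from_euler('z',p[2]).as_matrix(); return lambda P:(np.atleast_2d(P)@(Rz@Rf).T)+[p[0],p[1],z0]
    def f(p): return np.concatenate([(proj(c,place(p)(P))-uv).ravel() for c,P,uv in obs])
    r=least_squares(f,x0); return r.x,f(r.x)
g=rect(.1,.072,0)
gT=px([(208,202),(354,201),(362,403),(212,405)],7,270,130)
gS=px([(230,153),(482,162),(470,300),(212,292)],8,200,170)
for c,uv in((T,gT),(S,gS)): print([np.round(onz(c,u,.027)[:2]*1000,1).tolist() for u in uv])
# T: up = +x; corner order (ul,ur,lr,ll) -> +x+y, +x-y, -x-y, -x+y
# S: left=+x? down=+y
gSo=gS[[3,0,1,2]]
for n,o in(("T",[(T,g,gT)]),("S",[(S,g,gSo)]),("both",[(T,g,gT),(S,g,gSo)])):
    p,r=fit(o,[.55,-.15,0],z0=.027); print("gasket",n,p[:2].round(4),np.degrees(p[2]).round(2),r.round(1))
# housing flange top z=.006, long axis near x
h=rect(.112,.084,.006)
hT=px([(130,88),(320,146),(249,403),(57,349)],8,255,200)
hS=px([(90,415),(355,488),(403,325)],7,270,180)
bt=rect(.092,.056,.127)
for c,uv in((T,hT),(S,hS)): print([np.round(onz(c,u,.006)[:2]*1000,1).tolist() for u in uv])
hSm=h[[0,3,2]]
holesT=px([(177,178),(219,190),(193,286),(148,273)],8,255,200)
holesS=px([(213,186),(228,152),(320,178),(308,211)],7,270,180)
print("holes ctr",np.mean([onz(T,u,.127)for u in holesT],0),np.mean([onz(S,u,.127)for u in holesS],0))
for n,o in(("T",[(T,h,hT)]),("S",[(S,hSm,hS)]),("both",[(T,h,hT),(S,hSm,hS)])):
    p,r=fit(o,[.42,-.065,-.25]); print("housing",n,p[:2].round(4),np.degrees(p[2]).round(2),r.round(1))
# panel: x_face horizontal dir = yaw, face centre z=.1175
Rf=R.from_euler('y',-40,degrees=True).as_matrix()
def pc(x,y,z=0): return [x,y,z]
pT=px([(33,287),(577,47),(693,340),(205,553)],5,125,95)
pTm=np.array([[.105,.18,0],[.105,-.18,0],[-.105,-.18,0],[-.105,.18,0]])
pS=px([(38,32),(168,478),(424,484),(270,90)],3.5,150,210)
pSm=np.array([[.105,-.18,0],[.105,.18,0],[-.105,.18,0],[-.105,-.18,0]])
for n,o in(("T",[(T,pTm,pT)]),("S",[(S,pSm,pS)]),("both",[(T,pTm,pT),(S,pSm,pS)])):
    p,r=fit(o,[.55,.15,.3],Rf,.1175); print("panel",n,p[:2].round(4),np.degrees(p[2]).round(2),r.round(1))
    Rw=R.from_euler('z',p[2]).as_matrix()@Rf
    for nm,v in(("vac",[-.035,.045,.057]),("vent",[-.035,-.09,.057])):
        w=Rw@v+[p[0],p[1],.1175]; print(nm,w.round(4),proj(T,w),proj(S,w))
# direct stem pixels
E
python3 fit.py
```

```text
[[670.0, -134.5], [671.7, -204.6], [573.7, -209.0], [571.5, -137.6]]
[[669.0, -201.4], [571.5, -204.0], [569.8, -134.1], [666.5, -130.8]]
gasket T [ 0.6217 -0.1714] 1.96 [-0.2 -0.1  0.3 -0.4  0.   0.2 -0.1  0.3]
gasket S [ 0.6192 -0.1677] 1.69 [-0.6  0.1 -0.4 -0.2  0.4 -0.3  0.5  0.3]
gasket both [ 0.6204 -0.17  ] 1.84 [-0.6  0.2 -0.1  0.  -0.4  0.6 -0.6  0.6 -0.9 -0.5 -0.7 -0.7  0.1 -0.8
  0.2 -0.4]
[[494.4, -41.7], [471.3, -121.9], [363.4, -93.9], [384.4, -13.4]]
[[491.6, -37.2], [382.4, -8.4], [362.7, -94.0]]
holes ctr [ 0.4284101  -0.06731634  0.127     ] [ 0.42674625 -0.06505286  0.127     ]
housing T [ 0.4284 -0.0677] -14.79 [-0.1  0.3  0.2 -0.1  0.  -0.  -0.2 -0.2]
housing S [ 0.4271 -0.0644] -13.58 [ 0.1  0.1 -0.1 -0.6 -0.   0.5]
housing both [ 0.4276 -0.0665] -14.32 [-0.6  0.6 -0.3 -0.  -0.2  0.1 -0.4  0.2 -0.2 -0.7 -0.5 -1.  -0.1  0.2]
panel T [0.6506 0.1813] 24.96 [ 0.9  0.5  0.3  0.7  0.4 -1.4 -1.7  0.1]
vac [0.5741 0.1953 0.1387] [[193.50789645 179.6179421 ]] [[243.14843834 282.05897992]]
vent [0.631  0.0729 0.1387] [[233.43152116 161.99557434]] [[226.12300586 239.14131045]]
panel S [0.6469 0.1869] 24.51 [ 0.4  0.  -0.   0.4  0.1  0.6 -0.6 -1.6]
vac [0.5705 0.2015 0.1387] [[191.48518287 180.73823843]] [[244.37513135 284.40740532]]
vent [0.6265 0.0787 0.1387] [[231.53842021 163.41716622]] [[227.60956353 241.07200375]]
panel both [0.6484 0.1845] 24.67 [-0.2  0.9 -0.5  1.6 -0.6 -0.4 -2.9  0.5 -0.1 -0.6 -0.3 -0.7 -0.3 -0.5
 -1.3 -2.3]
vac [0.572  0.199  0.1387] [[192.32588363 180.27275831]] [[243.86443526 283.42925085]]
vent [0.6283 0.0763 0.1387] [[232.33502973 162.84789041]] [[227.01887704 240.25941534]]
```

```bash
cat > go.py <<'E'
import sys
from h import *
# usage: go.py x y z yaw
x,y,z,yaw=map(float,sys.argv[1:5])
s=manip.read_state(); M=R.from_euler('xyz',s["ee_rot"],degrees=True)
d=M.inv().apply(np.array([x,y,z])-s["ee_pos"])
# yaw of tool x
t=M.as_matrix()[:,0]; cur=np.degrees(np.arctan2(t[1],t[0]))
print("t",round(s["time_s"],2),"pos",s["ee_pos"].round(4),"yaw",round(cur,2),"F",s["force"].round(1),"w",round(s["grip_width"],3),"q",s["q"].round(0))
print("delta",d.round(4),"spin",round((cur-yaw+180)%360-180,2),"rows min",round(np.linalg.norm(d)/.0417,1))
E
python3 go.py 0.4285 -0.0665 0.2 -104.3
```

```text
t 0.2 pos [ 0.191  -0.5156  0.2131] yaw -69.67 F [-0.2 -0.1  0.6] w 0.999 q [-73.  17.  87.  -0.  76.  -4.]
delta [-0.3386  0.0134  0.3787] spin 34.63 rows min 12.2
```

```bash
python3 -m handwheel '[[-0.034,0.001,0.038,7,-1],[-0.068,0.003,0.076,14,-1],[-0.102,0.004,0.114,21,-1],[-0.136,0.005,0.152,28,-1],[-0.17,0.007,0.19,34.6,-1]]'; python3 go.py 0.4285 -0.0665 0.2 -104.3
```

```text
time_s: 0.62
ee_pos: [0.2844, -0.3387, 0.2082]
ee_rot: [-90.0, 0.0, -103.6]
force: [0.6, -0.7, 0.0]
grip_width: 1.006
t 0.62 pos [ 0.2844 -0.3387  0.2082] yaw -103.64 F [ 0.6 -0.7  0. ] w 1.006 q [-55.   4. 104.   0.  72.  49.]
delta [-0.2985  0.0082  0.0758] spin 0.66 rows min 7.4
```

```bash
python3 -m handwheel '[[-0.039,0.001,0.01,0,-1],[-0.078,0.002,0.02,0,-1],[-0.117,0.003,0.03,0,-1],[-0.156,0.004,0.04,0,-1],[-0.195,0.005,0.05,0,-1]]'; python3 go.py 0.4285 -0.0665 0.2 -104.3
```

```text
time_s: 1.03
ee_pos: [0.3779, -0.1604, 0.2034]
ee_rot: [-90.0, -0.0, -103.3]
force: [0.8, -0.9, 0.1]
grip_width: 0.999
t 1.03 pos [ 0.3779 -0.1604  0.2034] yaw -103.31 F [ 0.8 -0.9  0.1] w 0.999 q [-28.  -0. 109.   0.  72.  75.]
delta [-0.103   0.0034  0.0276] spin 0.99 rows min 2.6
```

```bash
python3 -m handwheel '[[-0.035,0.001,0.008,0,-1],[-0.07,0.002,0.017,0,-1],[-0.1,0.003,0.025,0,-1],[-0.1,0.003,0.025,0,-1]]'; python3 go.py 0.4285 -0.0665 0.2 -104.3
python3 - <<'E'
from h import *
S=manip.read_camera("side");T=manip.read_camera("top")
p=manip.read_state()["ee_pos"]; print(p,proj(S,p),proj(T,p))
crop(S,230,120,390,270,4,"pics/a_s.png"); crop(T,200,150,360,300,4,"pics/a_t.png")
E
```

```text
time_s: 1.37
ee_pos: [0.4262, -0.067, 0.2001]
ee_rot: [-90.0, 0.0, -103.1]
force: [-0.5, 0.4, 0.0]
grip_width: 0.998
t 1.37 pos [ 0.4262 -0.067   0.2001] yaw -103.08 F [-0.5  0.4  0. ] w 0.998 q [-14.   3. 106.   0.  71.  89.]
delta [-0.0011  0.0001  0.0021] spin 1.22 rows min 0.1
[ 0.42491532 -0.07003518  0.20006799] [[310.18202575 185.91566482]] [[278.18035609 228.49537595]]
```

View pics/a_s.png

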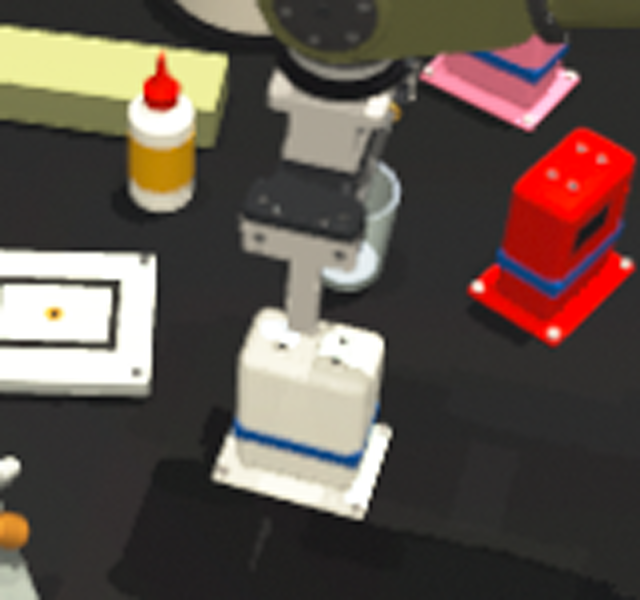

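View pics/a_t.png

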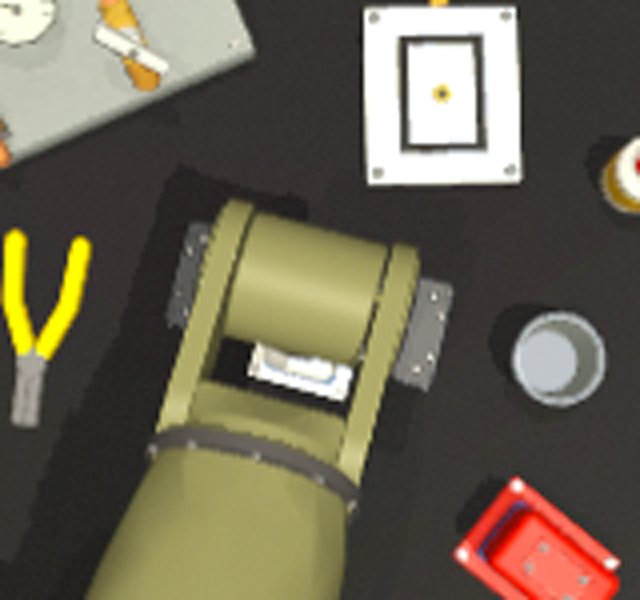

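```bash
python3 go.py 0.4285 -0.0665 0.2 -104.3
```

```text
t 1.47 pos [ 0.4249 -0.07    0.2001] yaw -103.17 F [0.4 0.2 0.4] w 0.999 q [-14.   2. 106.  -0.  71.  89.]
delta [-0.0043  0.0001  0.0027] spin 1.13 rows min 0.1
```

```bash
python3 - <<'E'
from h import *
S=manip.read_camera("side")
s=manip.read_state(); M=R.from_euler('xyz',s["ee_rot"],degrees=True)
# near finger pad inner at tool x=-0.047, back -0.0595, tip y=.008, width z +-.008
for v in([-.0595,.008,-.008],[-.0595,.008,.008],[-.0595,-.05,-.008],[-.0595,-.05,.008]): print(v,proj(S,M.apply(v)+s["ee_pos"]).round(1))
crop(S,285,165,335,215,12,"pics/f_s.png")
E
python3 go.py 0.4285 -0.0665 0.2 -104.3
```

```text
[-0.0595, 0.008, -0.008] [[307.3 204.9]]
[-0.0595, 0.008, 0.008] [[301.3 203.4]]
[-0.0595, -0.05, -0.008] [[308.7 189.4]]
[-0.0595, -0.05, 0.008] [[302.4 188. ]]
t 1.52 pos [ 0.4247 -0.0708  0.2001] yaw -103.25 F [-0.8 -0.1  0.3] w 1.002 q [-14.   2. 106.  -0.  71.  89.]
delta [-0.0051  0.0001  0.0028] spin 1.05 rows min 0.1
```

View pics/f_s.png

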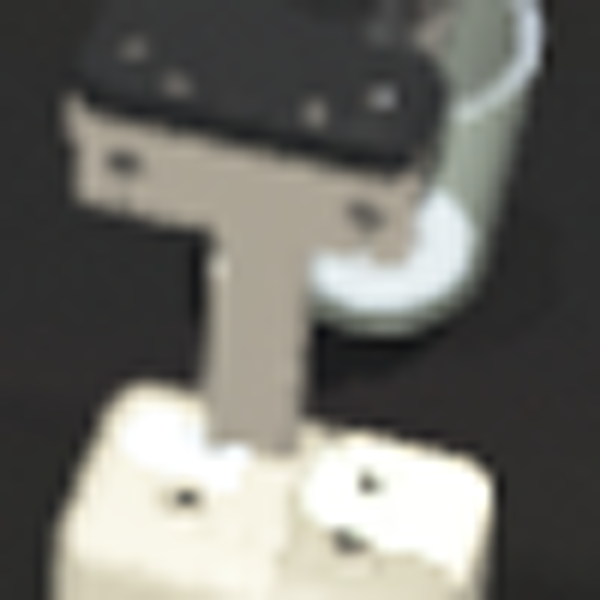

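```bash
python3 -m handwheel '[[-0.005,0.02,0.003,1,-1],[-0.005,0.05,0.003,1,-1],[-0.005,0.08,0.003,1,-1],[-0.005,0.098,0.003,1,-1],[-0.005,0.1,0.003,1,-1]]'; python3 -m handwheel '[[0,0,0,0,-1],[0,0,0,0,-1]]'; python3 go.py 0.4285 -0.066 0.1 -104.3
```

```text
time_s: 1.93
ee_pos: [0.4269, -0.0673, 0.0975]
ee_rot: [-90.3, -0.0, -104.4]
force: [-0.3, -0.2, -1.2]
grip_width: 1.004
time_s: 2.1
ee_pos: [0.4293, -0.0673, 0.1015]
ee_rot: [-89.9, -0.0, -104.4]
force: [0.0, 0.3, -0.2]
grip_width: 1.004
t 2.1 pos [ 0.4293 -0.0673  0.1015] yaw -104.36 F [ 0.   0.3 -0.2] w 1.004 q [-14.  10. 112.  -0.  58.  91.]
delta [-0.0011  0.0015 -0.0011] spin -0.06 rows min 0.1
```

Close the gripper.

```bash
python3 -m handwheel '[[0,0,0,0,1],[0,0,0,0,1],[0,0,0,0,1],[0,0,0,0,1],[0,0,0,0,1]]'; python3 -m handwheel '[[0,0,0,0,1],[0,0,0,0,1]]';  python3 -m handwheel '[[0,0,0,0,1]]'; python3 go.py 0.4285 -0.066 0.1 -104.3
```

```text
time_s: 2.52
ee_pos: [0.429, -0.0666, 0.1005]
ee_rot: [-90.0, 0.0, -104.3]
force: [0.2, 1.0, -0.3]
grip_width: 0.68
time_s: 2.68
ee_pos: [0.4289, -0.0666, 0.1003]
ee_rot: [-90.0, -0.0, -104.3]
force: [-0.3, -0.8, 1.5]
grip_width: 0.597
time_s: 2.77
ee_pos: [0.429, -0.0666, 0.1003]
ee_rot: [-90.0, -0.0, -104.3]
force: [-0.5, -1.3, 1.2]
grip_width: 0.596
t 2.77 pos [ 0.429  -0.0666  0.1003] yaw -104.3 F [-0.5 -1.3  1.2] w 0.596 q [-14.  11. 112.  -0.  57.  91.]
delta [-0.0005  0.0003 -0.0006] spin -0.0 rows min 0.0
```

```bash
python3 -m handwheel '[[0,-0.01,0,0,1],[0,-0.03,0,0,1],[0,-0.055,0,0,1],[0,-0.065,0,0,1],[0,-0.07,0,0,1]]'; python3 -m handwheel '[[0,0,0,0,1]]'; python3 go.py 0.622 -0.170 0.17 -88.1
```

```text
time_s: 3.18
ee_pos: [0.4295, -0.0666, 0.172]
ee_rot: [-89.8, 0.0, -104.3]
force: [0.3, -0.2, -2.9]
grip_width: 0.6
time_s: 3.27
ee_pos: [0.4291, -0.0666, 0.1708]
ee_rot: [-89.9, 0.0, -104.3]
force: [-0.5, -0.3, -2.9]
grip_width: 0.596
t 3.27 pos [ 0.4291 -0.0666  0.1708] yaw -104.3 F [-0.5 -0.3 -2.9] w 0.596 q [-14.   5. 108.   0.  67.  91.]
delta [0.0526 0.0011 0.2125] spin -16.2 rows min 5.2
```

```bash
python3 -m handwheel '[[0.003,0,0.012,-1,1],[0.009,0,0.037,-3,1],[0.017,0,0.068,-6,1],[0.026,0,0.102,-10,1],[0.034,0,0.136,-13,1]]'; python3 go.py 0.622 -0.170 0.17 -88.1
```

```text
time_s: 3.68
ee_pos: [0.553, -0.1338, 0.1685]
ee_rot: [-90.1, 0.0, -91.1]
force: [-0.0, -0.0, -1.4]
grip_width: 0.594
t 3.68 pos [ 0.553  -0.1338  0.1685] yaw -91.09 F [-0.  -0.  -1.4] w 0.594 q [-17.  22.  87.   0.  71.  74.]
delta [ 0.0349 -0.0016  0.0697] spin -2.99 rows min 1.9
```

```bash
python3 -m handwheel '[[0.014,0,0.028,-1,1],[0.024,0,0.049,-2,1],[0.031,0,0.062,-3,1],[0.034,0,0.068,-3,1],[0.035,0,0.07,-3,1]]';  python3 -m handwheel '[[0,0,0,0,1],[0,0,0,0,1],[0,0,0,0,1]]'; python3 go.py 0.622 -0.170 0.17 -88.1
python3 - <<'E'
from h import *
S=manip.read_camera("side");T=manip.read_camera("top")
crop(S,190,110,300,230,5,"pics/b_s.png"); crop(T,260,110,360,220,5,"pics/b_t.png")
E
python3 go.py 0.622 -0.170 0.17 -88.1
```

```text
time_s: 4.1
ee_pos: [0.6214, -0.1699, 0.1683]
ee_rot: [-90.1, 0.1, -88.4]
force: [-0.3, 0.1, -2.5]
grip_width: 0.593
time_s: 4.35
ee_pos: [0.621, -0.1692, 0.1704]
ee_rot: [-90.0, 0.0, -88.3]
force: [0.1, 0.5, -2.9]
grip_width: 0.597
t 4.35 pos [ 0.621  -0.1692  0.1704] yaw -88.3 F [ 0.1  0.5 -2.9] w 0.597 q [-19.  31.  73.   0.  76.  70.]
delta [0.0008 0.0004 0.001 ] spin -0.2 rows min 0.0
t 4.45 pos [ 0.6212 -0.1694  0.1706] yaw -88.3 F [ 0.3  0.6 -2.5] w 0.593 q [-19.  31.  73.   0.  76.  70.]
delta [0.0007 0.0006 0.0008] spin -0.2 rows min 0.0
```

View pics/b_s.png

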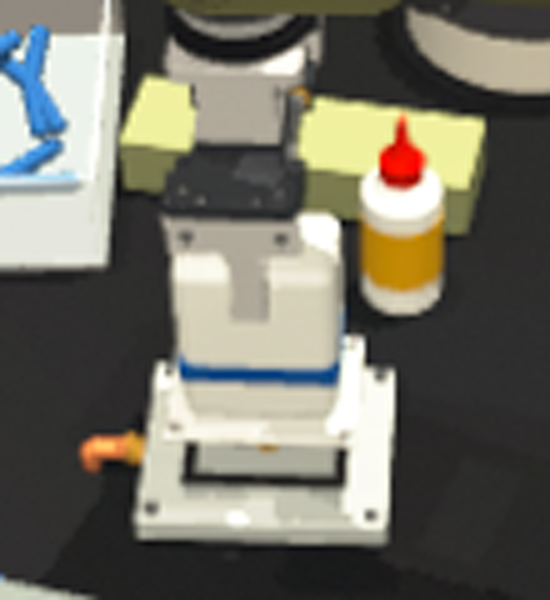

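View pics/b_t.png

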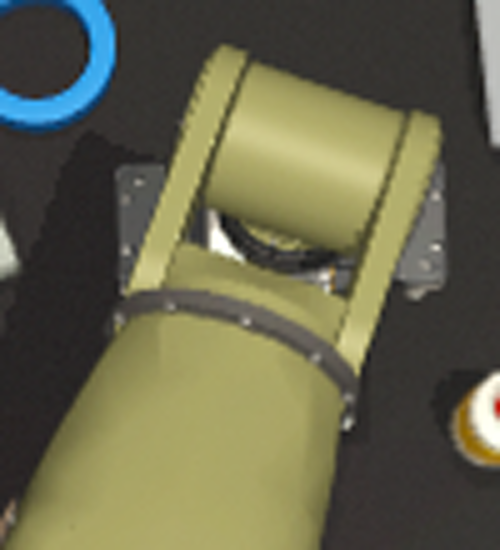

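```bash
python3 -m handwheel '[[0.0007,0.008,0.001,-0.2,1],[0.0007,0.018,0.001,-0.2,1],[0.0007,0.028,0.001,-0.2,1],[0.0007,0.036,0.001,-0.2,1],[0.0007,0.039,0.001,-0.2,1]]';  python3 -m handwheel '[[0,0,0,0,1],[0,0,0,0,1]]'; python3 go.py 0.622 -0.170 0.1275 -88.1
python3 - <<'E'
from h import *
S=manip.read_camera("side")
crop(S,200,130,290,230,6,"pics/c_s.png")
E
```

```text
time_s: 4.87
ee_pos: [0.6218, -0.1701, 0.1289]
ee_rot: [-90.2, 0.1, -88.1]
force: [-0.5, 0.3, -3.4]
grip_width: 0.596
time_s: 5.03
ee_pos: [0.6225, -0.1704, 0.1312]
ee_rot: [-90.0, 0.0, -88.1]
force: [-0.1, -0.1, -1.9]
grip_width: 0.594
t 5.03 pos [ 0.6225 -0.1704  0.1312] yaw -88.1 F [-0.1 -0.1 -1.9] w 0.594 q [-19.  33.  75.   0.  71.  70.]
delta [-0.0004  0.0037 -0.0005] spin -0.0 rows min 0.1
```

View pics/c_s.png

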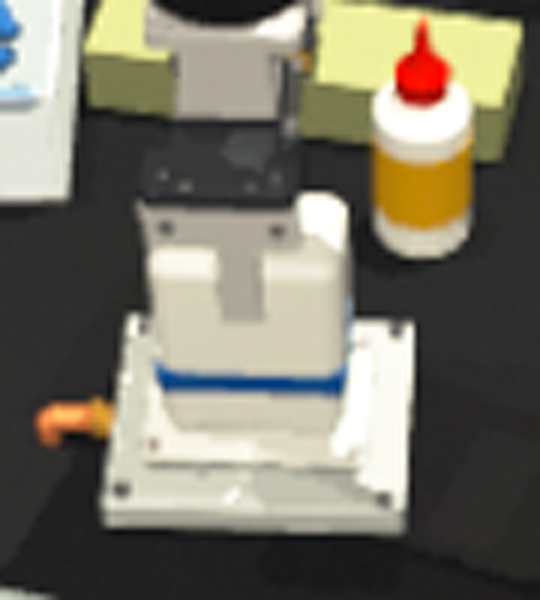

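```bash
python3 -m handwheel '[[0,0.001,0,0,1],[0,0.002,0,0,1],[0,0.003,0,0,1],[0,0.0035,0,0,1]]';  python3 -m handwheel '[[0,0,0,0,1],[0,0,0,0,1]]'; python3 go.py 0.622 -0.170 0.1275 -88.1
python3 - <<'E'
from h import *
from fit import rect
S=manip.read_camera("side")
crop(S,200,130,290,230,6,"pics/d_s.png")
def place(x,y,yaw,z,P): return P@R.from_euler('z',yaw,degrees=True).as_matrix().T+[x,y,z]
p=proj(S,place(.6192,-.1677,1.7,.027,rect(.112,.084,.003)))
print(((p-[200,130]+.5)*6-.5).round(0))
E
```

```text
time_s: 5.42
ee_pos: [0.6225, -0.1703, 0.1277]
ee_rot: [-90.0, -0.0, -88.1]
force: [-0.2, 0.7, -2.9]
grip_width: 0.594
time_s: 5.58
ee_pos: [0.6225, -0.1703, 0.1278]
ee_rot: [-90.0, -0.0, -88.1]
force: [0.2, 0.6, -2.3]
grip_width: 0.597
t 5.58 pos [ 0.6225 -0.1703  0.1278] yaw -88.1 F [ 0.2  0.6 -2.3] w 0.597 q [-19.  34.  75.   0.  71.  70.]
delta [-0.0004  0.0003 -0.0005] spin -0.0 rows min 0.0
[[670.0, -134.5], [671.7, -204.6], [573.7, -209.0], [571.5, -137.6]]
[[669.0, -201.4], [571.5, -204.0], [569.8, -134.1], [666.5, -130.8]]
gasket T [ 0.6217 -0.1714] 1.96 [-0.2 -0.1  0.3 -0.4  0.   0.2 -0.1  0.3]
gasket S [ 0.6192 -0.1677] 1.69 [-0.6  0.1 -0.4 -0.2  0.4 -0.3  0.5  0.3]
gasket both [ 0.6204 -0.17  ] 1.84 [-0.6  0.2 -0.1  0.  -0.4  0.6 -0.6  0.6 -0.9 -0.5 -0.7 -0.7  0.1 -0.8
  0.2 -0.4]
[[494.4, -41.7], [471.3, -121.9], [363.4, -93.9], [384.4, -13.4]]
[[491.6, -37.2], [382.4, -8.4], [362.7, -94.0]]
holes ctr [ 0.4284101  -0.06731634  0.127     ] [ 0.42674625 -0.06505286  0.127     ]
housing T [ 0.4284 -0.0677] -14.79 [-0.1  0.3  0.2 -0.1  0.  -0.  -0.2 -0.2]
housing S [ 0.4271 
[... 295 characters left out ...]
843834 282.05897992]]
vent [0.631  0.0729 0.1387] [[233.43152116 161.99557434]] [[226.12300586 239.14131045]]
panel S [0.6469 0.1869] 24.51 [ 0.4  0.  -0.   0.4  0.1  0.6 -0.6 -1.6]
vac [0.5705 0.2015 0.1387] [[191.48518287 180.73823843]] [[244.37513135 284.40740532]]
vent [0.6265 0.0787 0.1387] [[231.53842021 163.41716622]] [[227.60956353 241.07200375]]
panel both [0.6484 0.1845] 24.67 [-0.2  0.9 -0.5  1.6 -0.6 -0.4 -2.9  0.5 -0.1 -0.6 -0.3 -0.7 -0.3 -0.5
 -1.3 -2.3]
vac [0.572  0.199  0.1387] [[192.32588363 180.27275831]] [[243.86443526 283.42925085]]
vent [0.6283 0.0763 0.1387] [[232.33502973 162.84789041]] [[227.01887704 240.25941534]]
[[142. 464.]
 [159. 340.]
 [376. 348.]
 [367. 472.]]
```

View pics/d_s.png

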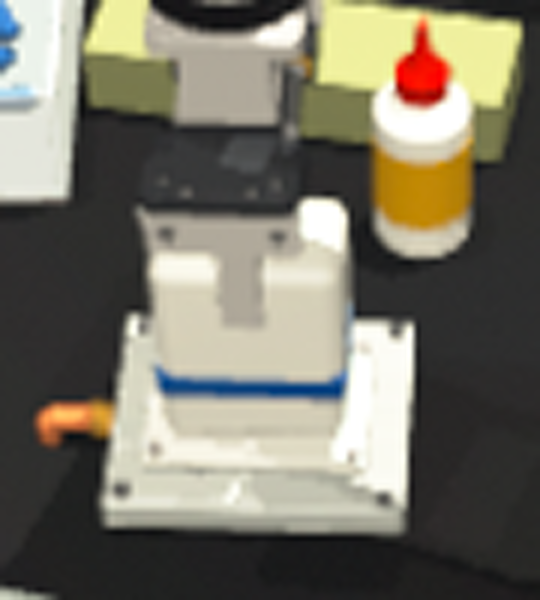

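```bash
for i in 1; do python3 -m handwheel '[[0,0.0005,0,0,1],[0,0.001,0,0,1],[0,0.001,0,0,1],[0,0.001,0,0,1]]'; done; python3 go.py 0.622 -0.170 0.1275 -88.1
```

```text
time_s: 5.97
ee_pos: [0.6226, -0.1704, 0.1273]
ee_rot: [-90.0, -0.0, -88.1]
force: [-2.0, 0.4, 4.3]
grip_width: 0.59
t 5.97 pos [ 0.6226 -0.1704  0.1273] yaw -88.1 F [-2.   0.4  4.3] w 0.59 q [-19.  34.  75.   0.  71.  70.]
delta [-0.0004 -0.0002 -0.0006] spin -0.0 rows min 0.0
```

Contact (+4.3 N up), so I'll release.

```bash
python3 -m handwheel '[[0,0,0,0,0.1],[0,0,0,0,-0.3],[0,0,0,0,-1],[0,0,0,0,-1],[0,0,0,0,-1]]'; python3 -m handwheel '[[0,0,0,0,-1],[0,0,0,0,-1],[0,0,0,0,-1]]'; python3 go.py 0.622 -0.170 0.2375 -88.1
```

```text
time_s: 6.38
ee_pos: [0.6225, -0.1703, 0.1265]
ee_rot: [-90.0, 0.0, -88.1]
force: [-0.5, 0.2, 0.3]
grip_width: 0.825
time_s: 6.63
ee_pos: [0.6225, -0.1703, 0.1267]
ee_rot: [-90.0, 0.0, -88.1]
force: [-0.5, 0.2, -0.2]
grip_width: 0.997
t 6.63 pos [ 0.6225 -0.1703  0.1267] yaw -88.1 F [-0.5  0.2 -0.2] w 0.997 q [-19.  34.  75.   0.  71.  70.]
delta [-0.0003 -0.1108 -0.0005] spin 0.0 rows min 2.7
```

```bash
python3 -m handwheel '[[0,-0.02,0,0,-1],[0,-0.05,0,0,-1],[0,-0.08,0,0,-1],[0,-0.1,0,0,-1],[0,-0.11,0,0,-1]]'; python3 go.py 0.5907 0.0346 0.24 -65.3
```

```text
time_s: 7.05
ee_pos: [0.6231, -0.1705, 0.2401]
ee_rot: [-89.8, -0.1, -88.1]
force: [0.7, -0.1, 0.5]
grip_width: 1.001
t 7.05 pos [ 0.6231 -0.1705  0.2401] yaw -88.1 F [ 0.7 -0.1  0.5] w 1.001 q [-19.  29.  68.   0.  83.  70.]
delta [-0.2061 -0.0003 -0.0256] spin -22.8 rows min 5.0
```

```bash
python3 -m handwheel '[[-0.03,0,-0.004,-3,1],[-0.07,0,-0.009,-8,1],[-0.11,0,-0.014,-14,1],[-0.15,0,-0.02,-20,1],[-0.18,0,-0.025,-22.8,1]]'; python3 -m handwheel '[[0,0,0,0,1],[0,0,0,0,1],[0,0,0,0,1],[0,0,0,0,1],[0,0,0,0,1]]'; python3 go.py 0.5907 0.0346 0.24 -65.3
python3 - <<'E'
from h import *
S=manip.read_camera("side");T=manip.read_camera("top")
crop(S,190,110,300,230,5,"pics/e_s.png"); crop(T,200,100,360,220,5,"pics/e_t.png")
E
```

```text
time_s: 7.47
ee_pos: [0.5906, 0.0114, 0.2359]
ee_rot: [-90.1, 0.0, -64.9]
force: [0.8, 0.3, 0.9]
grip_width: 0.683
time_s: 7.88
ee_pos: [0.5917, 0.0076, 0.2364]
ee_rot: [-90.0, 0.0, -65.4]
force: [0.1, 0.5, 0.4]
grip_width: 0.327
t 7.88 pos [0.5917 0.0076 0.2364] yaw -65.41 F [0.1 0.5 0.4] w 0.327 q [-3. 22. 78. -0. 80. 63.]
delta [-0.025  -0.0036  0.0103] spin -0.11 rows min 0.7
```

View pics/e_s.png

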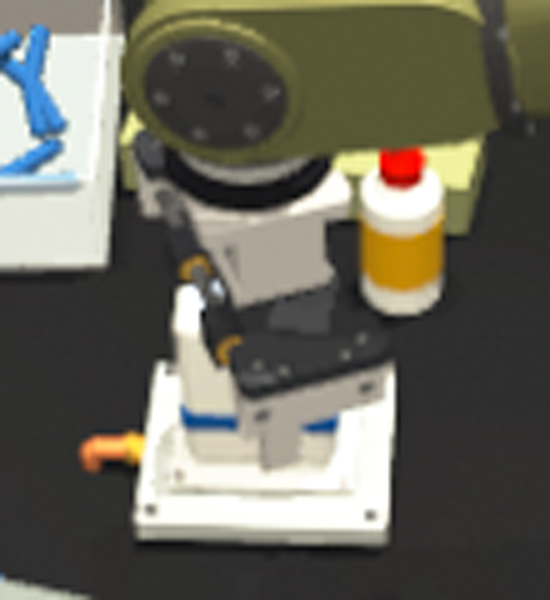

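View pics/e_t.png

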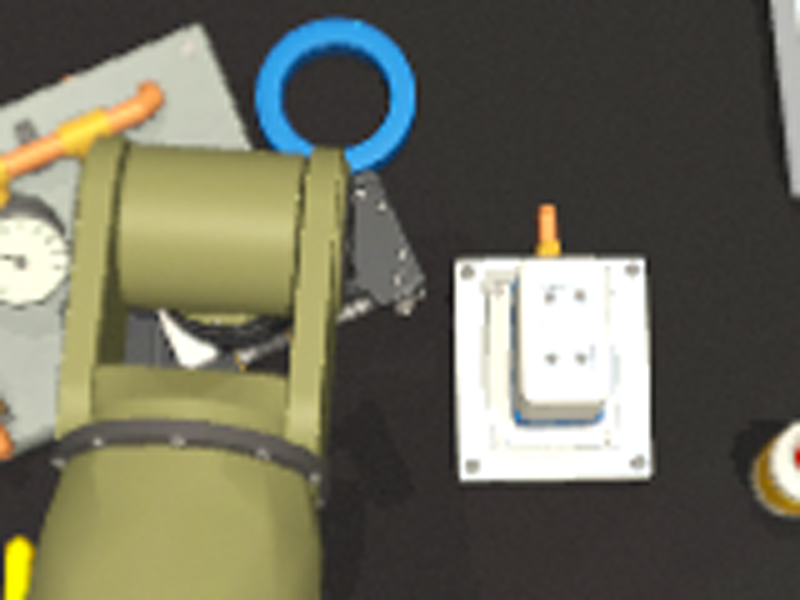

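Run:
```python
from h import *
T=manip.read_camera("top")
f=lambda a:(np.array(a)+.5)/5-.5+[200,100]
H=[onz(T,f(a),.154) for a in((549,297),(580,296),(583,358),(551,358))]
print(np.mean(H,0)); d=(H[0]+H[1]-H[2]-H[3]); print(np.degrees(np.arctan2(d[1],d[0])))
F=[onz(T,f(a),.033) for a in((486,281),(618,446))]; print(np.mean(F,0))
P=[onz(T,f(a),.024) for a in((467,272),(632,270),(638,462),(472,466))]; print(np.mean(P,0))
print("gasket T .6217 -.1714")
crop(T,285,145,335,205,12,"pics/g_t.png")
```

```text
[ 0.6220117  -0.17118426  0.154     ]
2.712484572228342
[ 0.62242724 -0.17035392  0.033     ]
[ 0.62151871 -0.17133536  0.024     ]
gasket T .6217 -.1714
```

View pics/g_t.png

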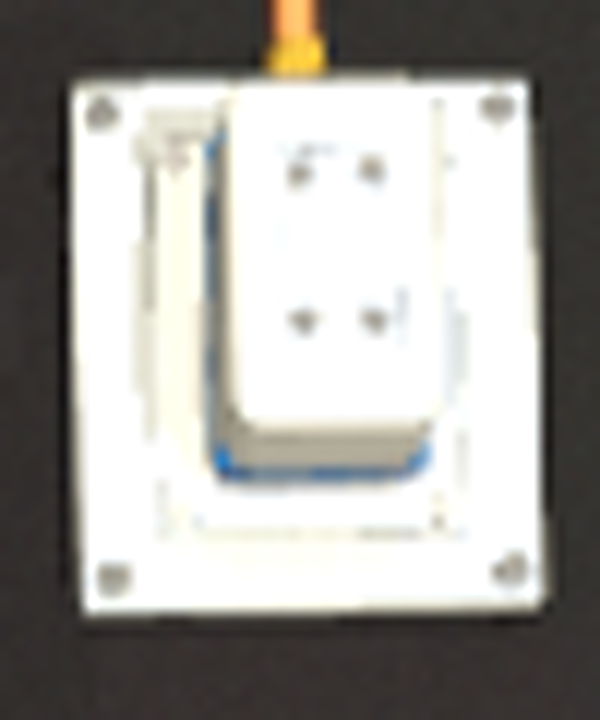

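The housing is centred on the gasket within about 1 mm and square within about 1°. Next is the vent valve.

```bash
python3 go.py 0.5907 0.0346 0.24 -65.3;  python3 -m handwheel '[[-0.012,0,0.005,0,1],[-0.025,0,0.01,0,1],[-0.025,0,0.01,0,1],[-0.025,0,0.01,0,1],[-0.025,0,0.01,0,1]]'; python3 go.py 0.5907 0.0346 0.126 -65.3
```

```text
t 8.03 pos [0.5917 0.008  0.2366] yaw -65.37 F [-0.6  1.2  0. ] w 0.2 q [-3. 22. 78. -0. 80. 63.]
delta [-0.0246 -0.0034  0.0102] spin -0.07 rows min 0.6
time_s: 8.45
ee_pos: [0.5901, 0.036, 0.2368]
ee_rot: [-90.0, -0.0, -65.3]
force: [0.1, -0.1, 0.3]
grip_width: 0.008
t 8.45 pos [0.5901 0.036  0.2368] yaw -65.26 F [ 0.1 -0.1  0.3] w 0.008 q [-0. 22. 78. -0. 80. 65.]
delta [ 1.500e-03  1.108e-01 -1.000e-04] spin 0.04 rows min 2.7
```

```bash
python3 -m handwheel '[[0.001,0.02,0,0,1],[0.001,0.045,0,0,1],[0.001,0.07,0,0,1],[0.001,0.078,0,0,1],[0.001,0.08,0,0,1]]'; python3 go.py 0.5907 0.0346 0.126 -65.3
python3 - <<'E'
from h import *
S=manip.read_camera("side")
crop(S,190,190,290,290,6,"pics/i_s.png")
E
```

```text
time_s: 8.87
ee_pos: [0.59, 0.0345, 0.1552]
ee_rot: [-90.2, 0.1, -65.3]
force: [0.3, -0.1, -0.4]
grip_width: 0.005
t 8.87 pos [0.59   0.0345 0.1552] yaw -65.31 F [ 0.3 -0.1 -0.4] w 0.005 q [-0. 25. 84. -0. 71. 65.]
delta [0.0003 0.0292 0.0008] spin -0.01 rows min 0.7
```

View pics/i_s.png

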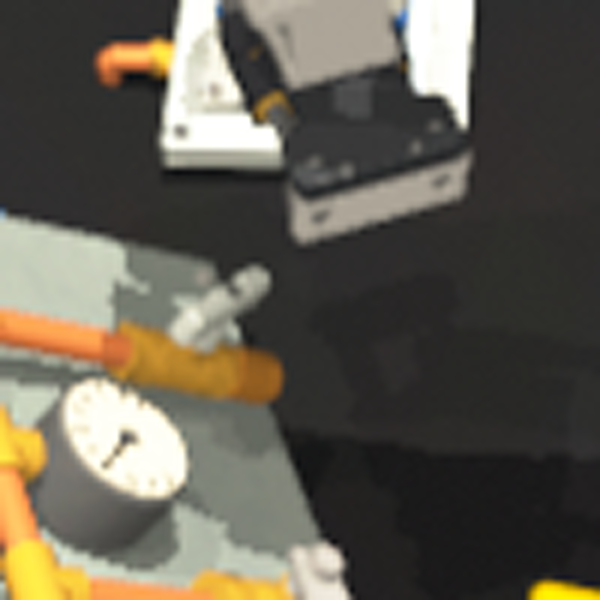

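Run:
```python
from h import *
S=manip.read_camera("side")
import pickle; T=pickle.load(open("cams0.pkl","rb"))[1]
def tri(us,ut):
    A=[];b=[]
    for c,u in((S,us),(T,ut)):
        d=c["cam_to_world"][:3,:3]@ray(c,u); d/=np.linalg.norm(d); P=np.eye(3)-np.outer(d,d); A.append(P); b.append(P@c["cam_to_world"][:3,3])
    x=np.linalg.lstsq(np.vstack(A),np.hstack(b),rcond=None); return x[0],x[1]**.5
o=np.array([.6484,.1845,.1175]); F=R.from_euler('zy',[24.7,-40],degrees=True)
for n,us,ut in(("low end",(190+258/6,190+280/6),(125+578/5,95+360/5)),("high end",(190+183/6,190+333/6),(125+500/5,95+317/5)),("mid",(190+221/6,190+305/6),(125+540/5,95+341/5))):
    x,r=tri(us,ut); print(n,x.round(4),r, F.inv().apply(x-o).round(4))
print(proj(S,manip.read_state()["ee_pos"]))
```

```text
low end [0.6179 0.052  0.1228] [0.00119419] [-0.0735 -0.1121  0.0237]
high end [0.6409 0.0986 0.1454] [0.00046779] [-0.0248 -0.0832  0.0262]
mid [0.6288 0.0748 0.1339] [0.00077719] [-0.0499 -0.0978  0.0252]
[[243.18440599 223.6075188 ]]
```

```bash
python3 -m handwheel '[[0,0.015,0,0,1],[0,0.028,0,0,1],[0,0.03,0,0,1],[0,0.03,0,0,1]]'; python3 go.py 0.6207 0.0484 0.126 -65.3
```

```text
time_s: 9.3
ee_pos: [0.5909, 0.0347, 0.1276]
ee_rot: [-90.0, -0.0, -65.3]
force: [-0.1, -0.5, -0.2]
grip_width: 0.005
t 9.3 pos [0.5909 0.0347 0.1276] yaw -65.3 F [-0.1 -0.5 -0.2] w 0.005 q [-0. 27. 85.  0. 67. 65.]
delta [-0.      0.0016  0.0328] spin -0.0 rows min 0.8
```

```bash
python3 -m handwheel '[[0,0,0.005,0,1],[0,0.001,0.01,0,1],[0,0.001,0.015,0,1],[0,0.001,0.02,0,1],[0,0.001,0.024,0,1]]'; python3 go.py 0.6207 0.0484 0.126 -65.3
python3 -m handwheel '[[0,0,0.002,0,1],[0,0,0.004,0,1],[0,0,0.004,0,1]]'; python3 go.py 0.6207 0.0484 0.126 -65.3
python3 - <<'E'
from h import *
S=manip.read_camera("side")
crop(S,190,190,290,290,6,"pics/j_s.png")
E
```

```text
time_s: 9.72
ee_pos: [0.6096, 0.0421, 0.1258]
ee_rot: [-90.7, -0.1, -65.3]
force: [-43.5, -33.2, 23.2]
grip_width: 0.003
t 9.72 pos [0.6096 0.0421 0.1258] yaw -65.3 F [-43.5 -33.2  23.2] w 0.003 q [ 1. 30. 82. -0. 69. 66.]
delta [-0.0011 -0.0004  0.0127] spin -0.0 rows min 0.3
time_s: 9.97
ee_pos: [0.6118, 0.041, 0.1264]
ee_rot: [-90.9, -0.1, -65.4]
force: [-47.9, -39.1, 27.9]
grip_width: 0.003
t 9.97 pos [0.6118 0.041  0.1264] yaw -65.39 F [-47.9 -39.1  27.9] w 0.003 q [ 1. 30. 81. -1. 70. 66.]
delta [-0.003   0.0002  0.0112] spin -0.09 rows min 0.3
```

View pics/j_s.png

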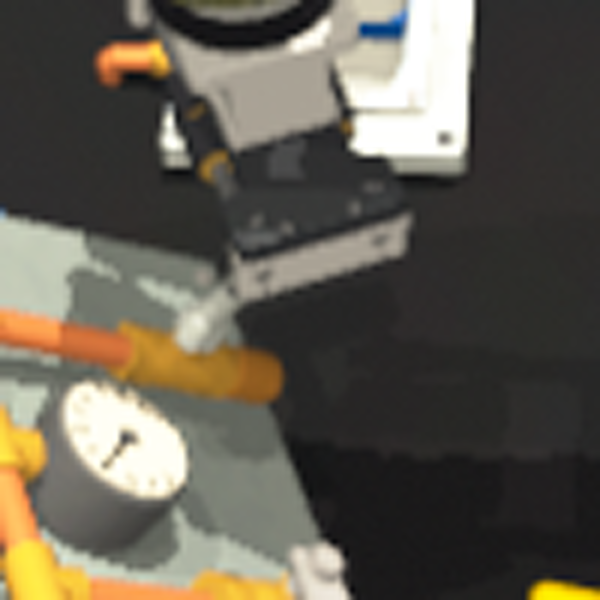

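```bash
python3 -m handwheel '[[0,0,-0.01,0,1],[0,0,-0.02,0,1],[0,0,-0.03,0,1],[0,0,-0.03,0,1]]'; python3 go.py 0.5907 0.0346 0.126 -65.3
python3 - <<'E'
from h import *
S=manip.read_camera("side"); crop(S,190,190,290,290,6,"pics/k_s.png")
import pickle; T=pickle.load(open("cams0.pkl","rb"))[1]; S0=pickle.load(open("cams0.pkl","rb"))[0]
for n,c in(("S",S0),("T",T)):
    X=cloud(c).reshape(-1,3); X=X[(c["depth"].ravel()>0)]
    for yaw,x0,y0 in((24.7,.6484,.1845),):
        a=np.radians(yaw); e=np.array([np.cos(a),np.sin(a)]); m=np.array([-e[1],e[0]])
        h=(X[:,:2]-[x0,y0])@e; yf=(X[:,:2]-[x0,y0])@m; zz=X[:,2]-.1175
        s,co=np.sin(np.radians(40)),np.cos(np.radians(40))
        xf=h*co+zz*s; zf=-h*s+zz*co
        M=(abs(xf)<.1)&(abs(yf)<.17)
        k=M&(abs(zf)<.015); A=np.c_[xf[k],yf[k],np.ones(k.sum())]; 
        for it in range(4):
            sol=np.linalg.lstsq(A,zf[k],rcond=None)[0]; r=zf[k]-A@sol; w=abs(r)<.004; 
            A=A[w]; kk=np.where(k)[0][w]; k=np.zeros_like(k); k[kk]=True
        print(n,"plane slope x,y, off",sol,k.sum(), np.std(r))
        for nm,yc in(("vent",-.09),("vac",.045)):
            q=M&(abs(xf+.035)<.04)&(abs(yf-yc)<.045)&(zf>.045)&(zf<.085)
            print(nm,q.sum(),np.c_[xf,yf,zf][q].mean(0),np.c_[xf,yf,zf][q].max(0),np.c_[xf,yf,zf][q].min(0))
            if nm=="vent" and n=="T": print(np.c_[xf,yf,zf][q].round(3)[::3])
E
```

```text
time_s: 10.35
ee_pos: [0.5884, 0.0335, 0.1262]
ee_rot: [-90.0, -0.0, -65.3]
force: [1.0, -0.7, -0.7]
grip_width: 0.006
t 10.35 pos [0.5884 0.0335 0.1262] yaw -65.33 F [ 1.  -0.7 -0.7] w 0.006 q [-0. 27. 86. -0. 67. 65.]
delta [-0.      0.0002  0.0026] spin -0.03 rows min 0.1
S plane slope x,y, off [-0.00116791  0.00364792 -0.00097288] 4784 0.001361543452098743
vent 106 [-0.02792115 -0.08282237  0.05937625] [-0.00436263 -0.06637519  0.0686186 ] [-0.06080015 -0.10688695  0.04501497]
vac 143 [-0.02948857  0.06285767  0.05719066] [-0.01992869  0.08996611  0.06476991] [-0.04457991  0.03746672  0.04543081]
T plane slope x,y, off [-0.00175229  0.00235404 -0.00186131] 3995 0.0018727683065772277
vent 99 [-0.02889434 -0.09140635  0.06077914] [-0.00395589 -0.06998253  0.06809732] [-0.05848729 -0.1129436   0.04511851]
[[-0.004 -0.075  0.054]
 [-0.005 -0.071  0.056]
 [-0.007 -0.08   0.06 ]
 [-0.009 -0.07   0.054]
 [-0.009 -0.079  0.062]
 [-0.016 -0.087  0.056]
 [-0.026 -0.098  0.046]
 [-0.011 -0.077  0.064]
 [-0.015 -0.086  0.065]
 [-0.025 -0.094  0.051]
 [-0.013 -0.073  0.064]
 [-0.017 -0.082  0.065]
 [-0.021 -0.09   0.064]
 [-0.033 -0.098  0.048]
 [-0.019 -0.08   0.065]
 [-0.024 -0.089  0.064]
 [-0.031 -0.097  0.058]
 [-0.026 -0.082  0.06 ]
 [-0.028 -0.09   0.064]
 [-0.034 -0.099  0.061]
 [-0.029 -0.083  0.064]
 [-0.033 -0.092  0.063]
 [-0.038 -0.1    0.062]
 [-0.047 -0.109  0.053]
 [-0.036 -0.093  0.067]
 [-0.043 -0.102  0.062]
 [-0.049 -0.11   0.058]
 [-0.04  -0.095  0.068]
 [-0.047 -0.103  0.062]
 [-0.05  -0.112  0.064]
 [-0.051 -0.102  0.062]
 [-0.055 -0.111  0.061]
 [-0.056 -0.106  0.062]]
vac 108 [-0.02995978  0.06325422  0.05615821] [-0.02085336  0.0899872   0.0658423 ] [-0.04268531  0.03621659  0.04753526]
```

View pics/k_s.png

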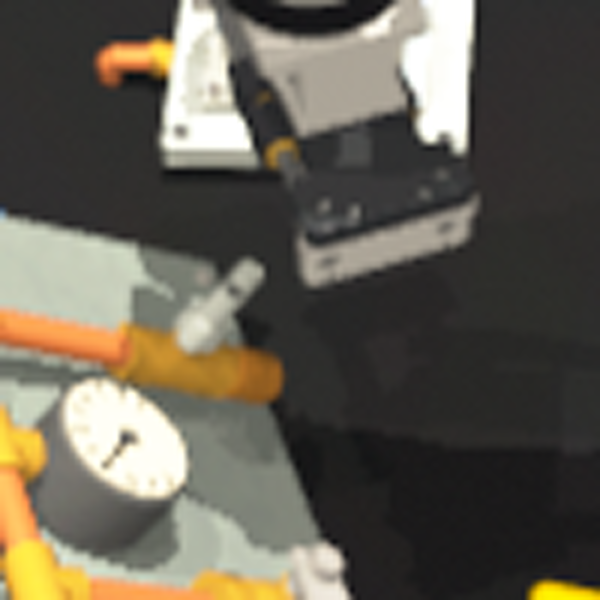

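```bash
python3 -m handwheel '[[-0.013,0,0,0,1],[-0.026,0,0,0,1],[-0.038,0,0,0,1],[-0.038,0.003,0,0,1],[-0.038,0.006,0,0,1]]'; python3 go.py 0.5995 0.0805 0.120 -65.3
python3 - <<'E'
from h import *
S=manip.read_camera("side"); crop(S,190,190,290,290,6,"pics/l_s.png")
a=np.radians(24.7);e=np.array([np.cos(a),np.sin(a)]); m=np.array([-e[1],e[0]])
X=cloud(S).reshape(-1,3); d=X[:,:2]-[.6516,.186]; h=d@e; yf=d@m; zz=X[:,2]-.1175
s,co=np.sin(np.radians(40)),np.cos(np.radians(40)); xf=h*co+zz*s; zf=-h*s+zz*co
q=(abs(xf+.035)<.04)&(abs(yf+.09)<.045)&(zf>.05)&(zf<.07); Q=np.c_[xf,yf][q]; print(q.sum(),Q.mean(0),Q.min(0),Q.max(0))
r=cv2.minAreaRect((Q*1000).astype(np.float32)); print(r); print(cv2.boxPoints(r))
E
```

```text
time_s: 10.82
ee_pos: [0.5728, 0.0696, 0.1197]
ee_rot: [-90.0, -0.0, -65.2]
force: [0.2, 0.8, 0.4]
grip_width: 0.004
t 10.82 pos [0.5728 0.0696 0.1197] yaw -65.19 F [0.2 0.8 0.4] w 0.004 q [ 3. 26. 88. -0. 66. 68.]
delta [ 0.0013 -0.0003  0.0288] spin 0.11 rows min 0.7
91 [-0.03051423 -0.08300328] [-0.05874364 -0.11200651] [-0.00738482 -0.06339129]
((-33.12627410888672, -85.69039916992188), (65.74566650390625, 16.31730079650879), 42.7452392578125)
[[ -62.804993  -102.010956 ]
 [ -51.72979   -113.99403  ]
 [  -3.4475555  -69.36984  ]
 [ -14.5227585  -57.386765 ]]
```

View pics/l_s.png

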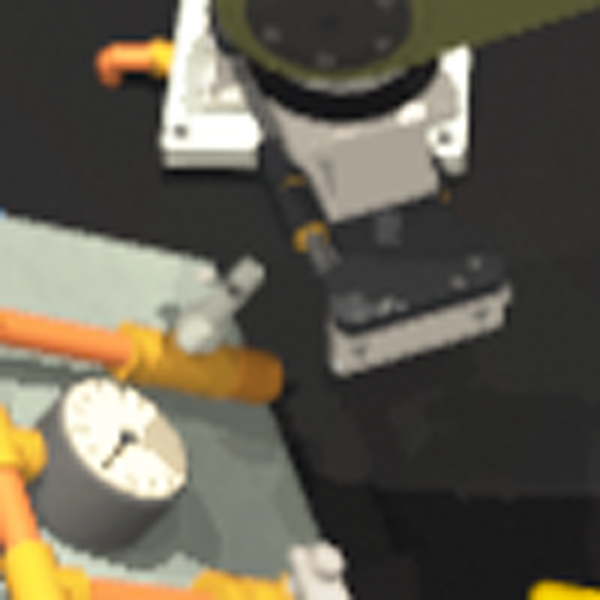

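```bash
python3 -m handwheel '[[0,0,0.007,0,1],[0,0,0.014,0,1],[0,0,0.021,0,1],[0,0,0.026,0,1],[0,0,0.028,0,1]]'; python3 go.py 0.5995 0.0805 0.120 -65.3
python3 -m handwheel '[[0.004,0,0,0,1],[0.008,0,0,0,1],[0.012,0,0,0,1],[0.015,0,0,0,1]]'; python3 go.py 0.5995 0.0805 0.120 -65.3
```

```text
time_s: 11.28
ee_pos: [0.5992, 0.0803, 0.1196]
ee_rot: [-90.0, -0.0, -65.3]
force: [0.0, 0.0, -0.3]
grip_width: 0.003
t 11.28 pos [0.5992 0.0803 0.1196] yaw -65.3 F [ 0.   0.  -0.3] w 0.003 q [ 4. 29. 84.  0. 67. 69.]
delta [-0.     -0.0004  0.0003] spin -0.0 rows min 0.0
time_s: 11.62
ee_pos: [0.6046, 0.0659, 0.1198]
ee_rot: [-90.0, 0.0, -65.3]
force: [-3.6, 3.5, 0.3]
grip_width: 0.007
t 11.62 pos [0.6046 0.0659 0.1198] yaw -65.33 F [-3.6  3.5  0.3] w 0.007 q [ 3. 29. 83.  0. 68. 68.]
delta [-0.0154 -0.0002  0.0014] spin -0.03 rows min 0.4
```

```bash
python3 -m handwheel '[[0.003,0,0.001,0,1],[0.006,0,0.002,0,1],[0.009,0,0.003,0,1],[0.012,0,0.004,0,1]]'; python3 -m handwheel '[[0.003,0,0.001,0,1],[0.005,0,0.002,0,1]]'
python3 - <<'E'
from h import *
S=manip.read_camera("side"); crop(S,190,190,290,290,6,"pics/m_s.png")
print(manip.read_state()["force"])
E
```

```text
time_s: 11.95
ee_pos: [0.6128, 0.0573, 0.1199]
ee_rot: [-90.1, 0.1, -65.3]
force: [-6.8, 2.6, 3.9]
grip_width: 0.002
time_s: 12.12
ee_pos: [0.6167, 0.0533, 0.1198]
ee_rot: [-90.1, 0.1, -65.3]
force: [-6.6, 1.1, 2.4]
grip_width: 0.006
[-5.10392321  0.45904475  2.05234968]
```

View pics/m_s.png

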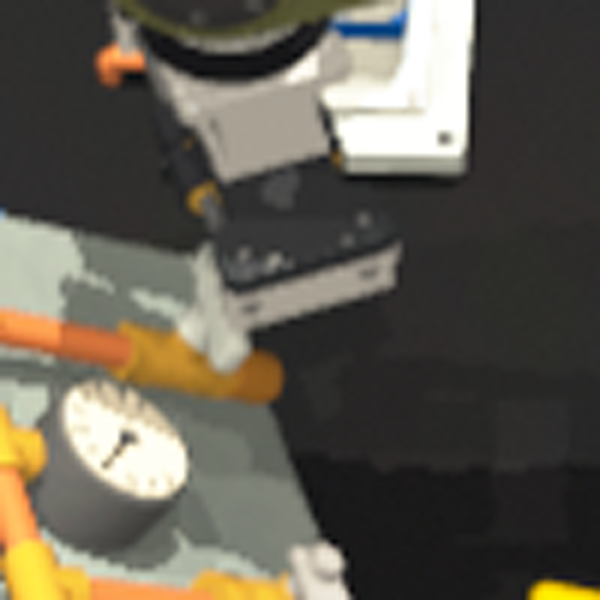

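```bash
python3 -m handwheel '[[0.002,-0.002,0.002,0,1],[0.003,-0.004,0.004,0,1],[0.004,-0.005,0.005,0,1],[0.004,-0.005,0.005,0,1]]'; python3 -m handwheel '[[0,0,0.001,0,1],[0,0,0.002,0,1],[0,0,0.002,0,1]]'
```

```text
time_s: 12.5
ee_pos: [0.621, 0.0518, 0.1231]
ee_rot: [-90.4, 0.2, -65.3]
force: [-15.0, 0.2, -2.0]
grip_width: 0.007
time_s: 12.75
ee_pos: [0.6214, 0.052, 0.1229]
ee_rot: [-90.6, 0.2, -65.3]
force: [-28.2, -4.4, 1.9]
grip_width: 0.002
```

```bash
python3 -m handwheel '[[0,0,0.0015,0,1],[0,0,0.0015,0,1]]'; python3 -m handwheel '[[0,0,-0.01,0,1],[0,0,-0.025,0,1],[0,0,-0.04,0,1],[0,0,-0.045,0,1]]'; python3 -m handwheel '[[0,-0.03,-0.01,0,1],[0,-0.06,-0.02,0,1],[0.03,-0.09,-0.05,0,1],[0.06,-0.1,-0.08,0,1],[0.1,-0.1,-0.1,0,1]]'
python3 - <<'E'
from h import *
S=manip.read_camera("side");T=manip.read_camera("top"); crop(S,190,190,290,290,6,"pics/n_s.png");crop(T,125,95,275,210,5,"pics/n_t.png")
E
```

```text
time_s: 12.92
ee_pos: [0.6217, 0.0521, 0.1228]
ee_rot: [-90.8, 0.2, -65.3]
force: [-38.4, -8.9, 7.6]
grip_width: 0.007
time_s: 13.25
ee_pos: [0.5846, 0.0338, 0.1249]
ee_rot: [-90.0, -0.0, -65.3]
force: [0.7, 0.1, -0.1]
grip_width: 0.005
time_s: 13.67
ee_pos: [0.5378, -0.085, 0.2273]
ee_rot: [-89.8, -0.2, -65.2]
force: [1.7, -0.0, -0.2]
grip_width: 0.003
```

View pics/n_s.png

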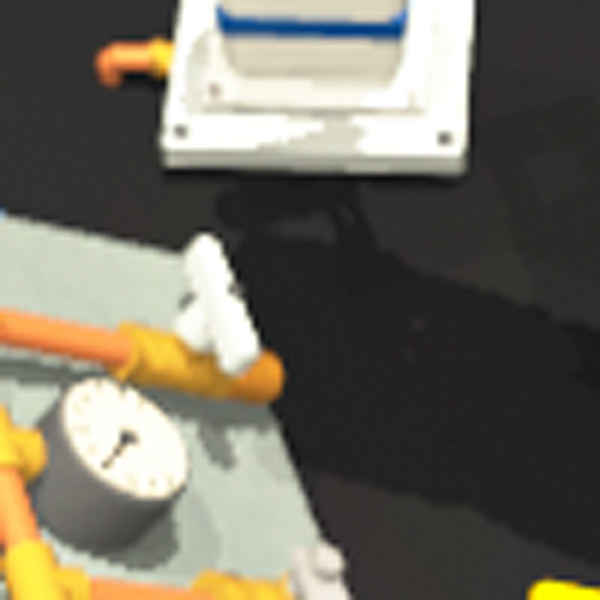

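View pics/n_t.png

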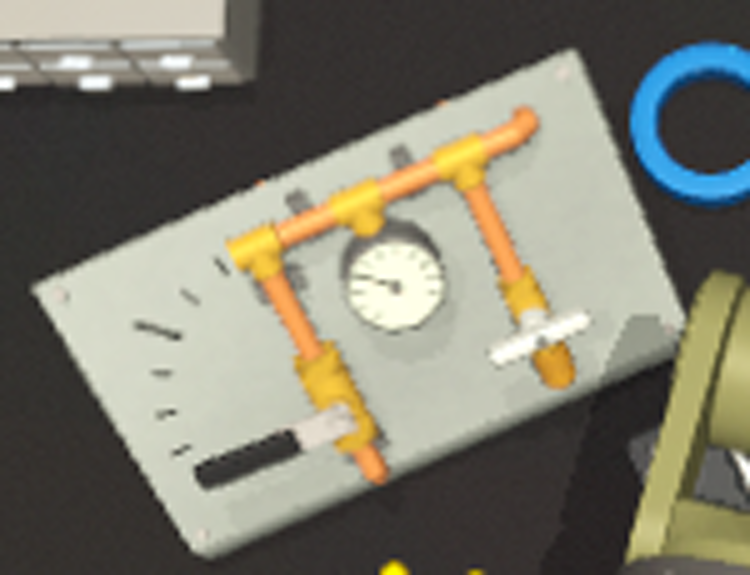

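```bash
cat > bar.py <<'E'
from h import *
T=manip.read_camera("top");S=manip.read_camera("side")
F=R.from_euler('ZY',[24.7,-40],degrees=True); o=np.array([.6516,.186,.1175])
def pts(th,ax,L): 
    th=np.radians(th); u=np.array([np.sin(th),np.cos(th),0]); return F.apply([np.array(ax)+u*t for t in L])+o
if __name__=="__main__":
    for th in(-3,0,3,6):
        for n,c in(("T",T),("S",S)):
            p=proj(c,pts(th,[-.035,-.09,.066],[.033,-.033])); d=p[0]-p[1]; print(th,n,p.round(1).tolist(),np.degrees(np.arctan2(d[1],d[0])).round(1))
    for n,c,(u0,v0,u1,v1) in(("T",T,(215,150,255,180)),("S",S,(212,222,242,262))):
        g=c["color"][v0:v1,u0:u1].astype(int); mn=g.min(2); sat=g.max(2)-mn
        m=((mn>(205 if n=="T" else 195))&(sat<30)).astype(np.uint8)
        ys,xs=np.nonzero(m); 
        pp=np.c_[xs+u0,ys+v0].astype(np.float32); print(n,len(pp),pp.mean(0),cv2.minAreaRect(pp),cv2.fitLine(pp,cv2.DIST_HUBER,0,.01,.01).ravel())
    crop(T,213,148,253,178,18,"pics/bar_t.png"); crop(S,205,218,245,263,13,"pics/bar_s.png")
E
python3 bar.py
```

```text
-3 T [[222.7, 167.8], [242.0, 158.3]] 153.8
-3 S [[232.1, 248.5], [223.3, 228.6]] 66.2
0 T [[222.5, 167.3], [242.2, 158.8]] 156.5
0 S [[231.6, 248.4], [223.9, 228.7]] 68.6
3 T [[222.3, 166.8], [242.4, 159.2]] 159.2
3 S [[231.1, 248.3], [224.4, 228.8]] 71.1
6 T [[222.1, 166.4], [242.5, 159.7]] 161.9
6 S [[230.5, 248.1], [224.9, 229.0]] 73.8
T 79 [232.11392 161.60759] ((231.8275909423828, 160.43104553222656), (6.95924186706543, 20.6151123046875), 66.80140686035156) [  0.9231045   -0.38454917 232.22096    161.81778   ]
S 269 [221.36803 241.53531] ((222.0, 245.0), (32.0, 20.0), 90.0) [  0.70622313   0.70798934 221.85753    240.78389   ]
```

View pics/bar_t.png

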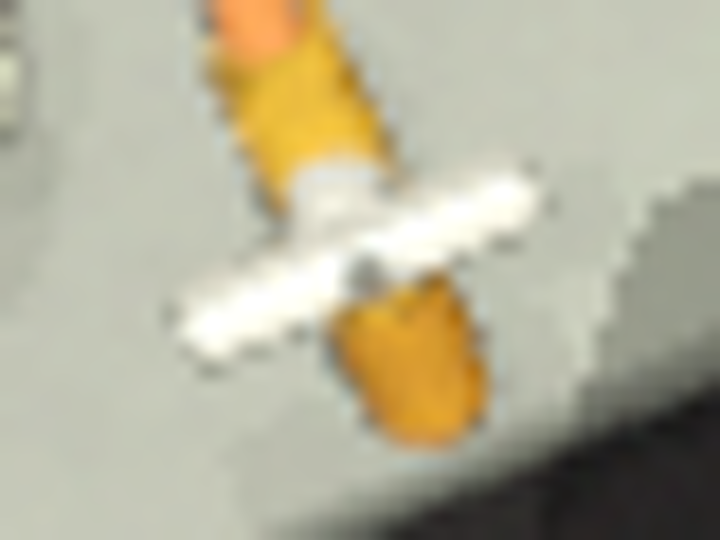

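View pics/bar_s.png

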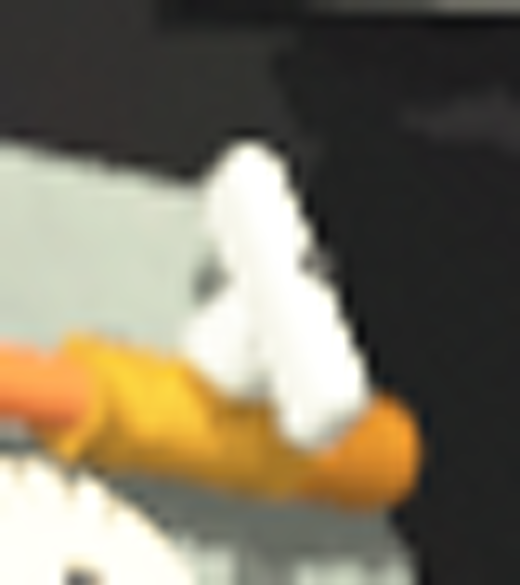

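The vent bar matches the shut projection within about 1–1.5° and pushed firmly onto its stop. The housing is still in place. Next is the vacuum lever.

```bash
python3 go.py 0.5107 0.2450 0.23 -65.3
```

```text
t 13.87 pos [ 0.5381 -0.0851  0.2241] yaw -65.42 F [-0.2  0.5 -0.5] w 0.003 q [-13.  16.  87.   0.  77.  53.]
delta [-0.3116 -0.0059  0.1124] spin -0.12 rows min 7.9
```

```bash
python3 -m handwheel '[[-0.02,-0.002,0.007,0,1],[-0.055,-0.004,0.02,0,1],[-0.09,-0.006,0.032,0,1],[-0.125,-0.006,0.045,0,1],[-0.16,-0.006,0.058,0,1]]'; python3 -m handwheel '[[-0.035,0,0.013,0,1],[-0.07,0,0.025,0,1],[-0.105,0,0.038,0,1],[-0.13,0,0.048,0,1],[-0.15,0,0.054,0,1]]'; python3 -m handwheel '[[0,0,0,0,1],[0,0,0,0,1]]'; python3 go.py 0.5107 0.2450 0.128 -65.3
```

```text
time_s: 14.28
ee_pos: [0.5233, 0.0883, 0.2298]
ee_rot: [-90.0, 0.0, -65.2]
force: [0.2, 0.5, 0.0]
grip_width: 0.003
time_s: 14.7
ee_pos: [0.5091, 0.248, 0.2294]
ee_rot: [-90.0, 0.0, -65.1]
force: [0.3, 0.1, -0.4]
grip_width: 0.007
time_s: 14.87
ee_pos: [0.5095, 0.2458, 0.2293]
ee_rot: [-90.1, 0.0, -65.1]
force: [-0.6, -0.1, -0.0]
grip_width: 0.003
t 14.87 pos [0.5095 0.2458 0.2293] yaw -65.12 F [-0.6 -0.1 -0. ] w 0.003 q [22. 19. 83.  0. 78. 87.]
delta [0.0013 0.1013 0.0009] spin 0.18 rows min 2.4
```

```bash
python3 -m handwheel '[[0.001,0.02,0.001,0,1],[0.001,0.05,0.001,0,1],[0.001,0.08,0.001,0,1],[0.001,0.096,0.001,0,1],[0.001,0.1,0.001,0,1]]'; python3 -m handwheel '[[0,0,0,0,1]]'; python3 go.py 0.566 0.2704 0.15 -65.3
python3 - <<'E'
from h import *
S=manip.read_camera("side"); crop(S,180,220,310,350,5,"pics/o_s.png")
E
```

```text
time_s: 15.28
ee_pos: [0.5103, 0.2426, 0.1268]
ee_rot: [-90.3, 0.0, -65.3]
force: [0.6, -0.4, 0.1]
grip_width: 0.006
time_s: 15.37
ee_pos: [0.5113, 0.2431, 0.1292]
ee_rot: [-90.1, 0.0, -65.3]
force: [0.7, -0.4, 1.1]
grip_width: 0.008
t 15.37 pos [0.5113 0.2431 0.1292] yaw -65.33 F [ 0.7 -0.4  1.1] w 0.008 q [22. 24. 90. -0. 66. 87.]
delta [-0.002  -0.0209  0.0611] spin -0.03 rows min 1.5
```

View pics/o_s.png

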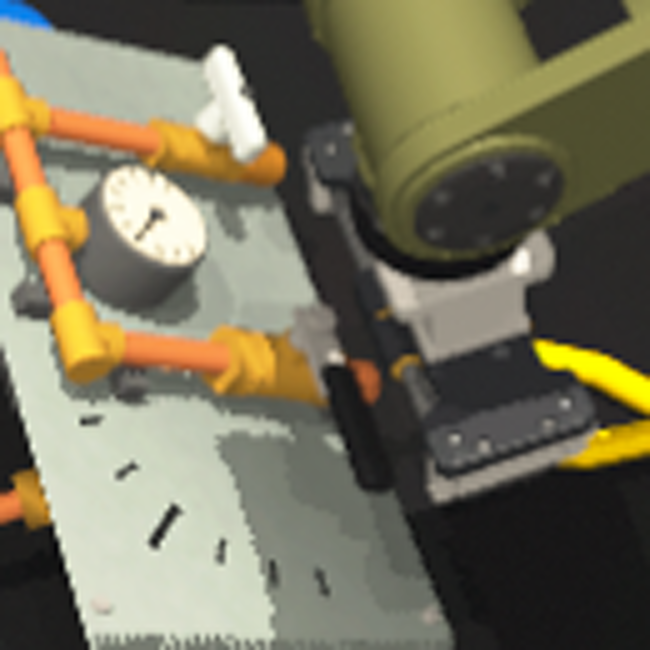

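```bash
python3 -m handwheel '[[-0.001,-0.002,0.008,0,1],[-0.002,-0.005,0.015,0,1],[-0.002,-0.008,0.022,0,1],[-0.002,-0.01,0.029,0,1],[-0.002,-0.012,0.035,0,1]]'; python3 -m handwheel '[[0,0,0,0,1]]'; python3 go.py 0.566 0.2704 0.15 -65.3
python3 - <<'E'
from h import *
S=manip.read_camera("side"); crop(S,180,220,310,350,5,"pics/p_s.png")
E
```

```text
time_s: 15.83
ee_pos: [0.5422, 0.2602, 0.1434]
ee_rot: [-90.1, 0.0, -65.3]
force: [-12.7, -5.1, 9.0]
grip_width: 0.004
time_s: 15.92
ee_pos: [0.5429, 0.2607, 0.1434]
ee_rot: [-90.0, 0.0, -65.3]
force: [-4.6, 1.1, 3.4]
grip_width: 0.002
t 15.92 pos [0.5429 0.2607 0.1434] yaw -65.29 F [-4.6  1.1  3.4] w 0.002 q [22. 27. 83.  0. 70. 87.]
delta [ 0.0008 -0.0066  0.025 ] spin 0.01 rows min 0.6
```

View pics/p_s.png

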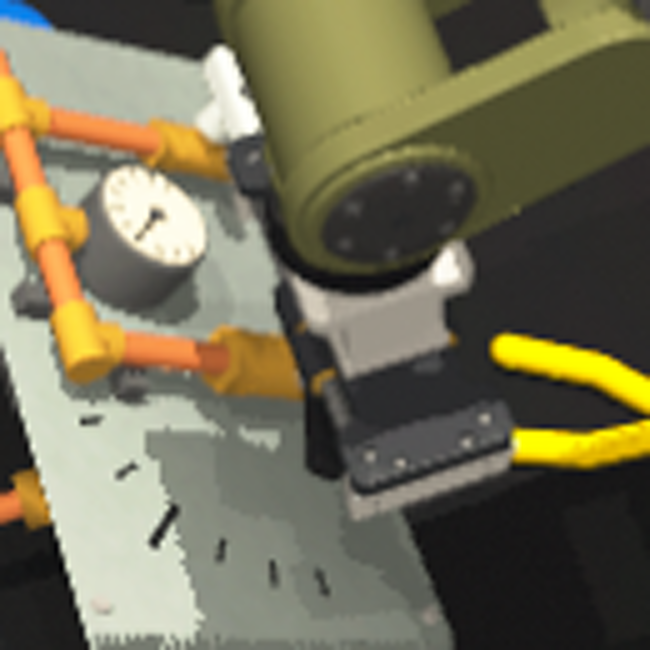

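```bash
python3 -m handwheel '[[0,-0.001,0.004,0,1],[0,-0.002,0.008,0,1],[0,-0.004,0.012,0,1],[0,-0.005,0.016,0,1],[0,-0.006,0.019,0,1]]'; python3 -m handwheel '[[0,0,0,0,1]]'; python3 go.py 0.566 0.2704 0.15 -65.3
python3 - <<'E'
from h import *
S=manip.read_camera("side"); crop(S,180,220,310,350,5,"pics/q_s.png")
T=manip.read_camera("top"); crop(T,125,95,275,210,5,"pics/q_t.png")
E
```

```text
time_s: 16.38
ee_pos: [0.5597, 0.2679, 0.1491]
ee_rot: [-90.1, -0.0, -65.3]
force: [-8.2, -4.6, 4.3]
grip_width: 0.002
time_s: 16.47
ee_pos: [0.56, 0.2683, 0.1491]
ee_rot: [-90.0, 0.0, -65.3]
force: [-4.8, -0.4, 2.4]
grip_width: 0.004
t 16.47 pos [0.56   0.2683 0.1491] yaw -65.3 F [-4.8 -0.4  2.4] w 0.004 q [22. 29. 79.  0. 72. 88.]
delta [ 0.0006 -0.0009  0.0063] spin -0.0 rows min 0.2
```

View pics/q_s.png

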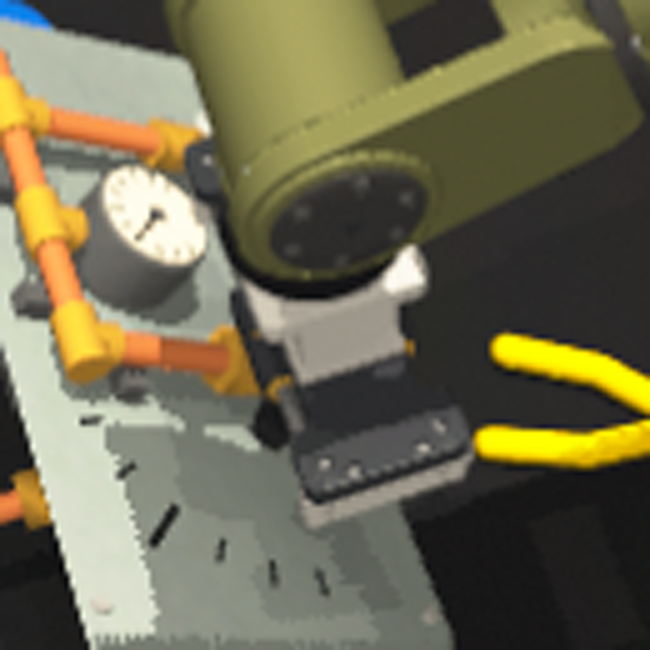

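View pics/q_t.png

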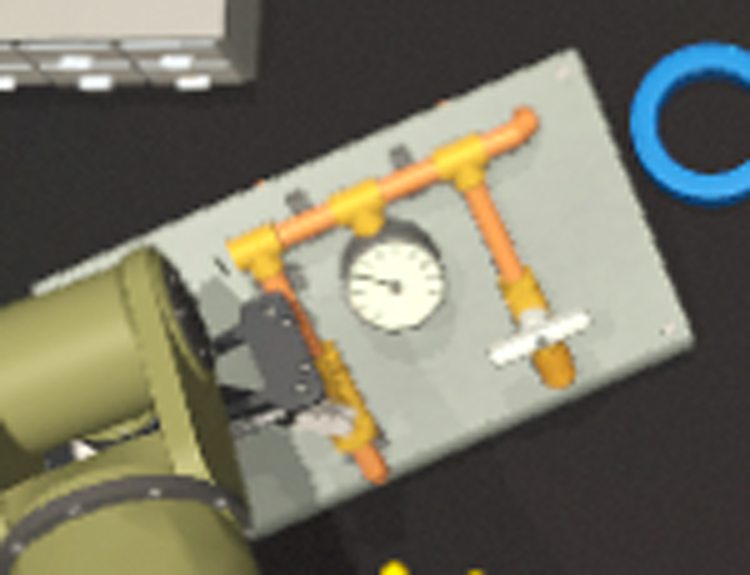

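```bash
python3 -m handwheel '[[0,0,-0.01,0,1],[0,0,-0.03,0,1],[0,0,-0.05,0,1],[0.0,0,-0.07,0,1],[0,-0.0,-0.09,0,1]]'; python3 -m handwheel '[[0,-0.02,-0.03,0,1],[0,-0.05,-0.06,0,1],[0,-0.07,-0.09,0,1],[0,-0.07,-0.11,0,1],[0,-0.07,-0.11,0,1]]'
cat > lev.py <<'E'
from bar import *
import sys
for th in(30,35,40,45,50):
    for n,c in(("T",T),("S",S)):
        p=proj(c,pts(th,[-.035,.045,.0625],[.03,.095])); d=p[1]-p[0]; print(th,n,p.round(1).tolist(),np.degrees(np.arctan2(d[1],d[0])).round(1))
for n,c,(u0,v0,u1,v1),z in(("T",T,(150,140,215,200),.0),("S",S,(195,270,262,335),0)):
    g=c["color"][v0:v1,u0:u1].max(2); m=(g<70).astype(np.uint8)
    N,l,st,ce=cv2.connectedComponentsWithStats(m)
    for i in range(1,N):
        if 60<st[i,4]<600:
            ys,xs=np.nonzero(l==i); pp=np.c_[xs+u0,ys+v0].astype(np.float32); f=cv2.fitLine(pp,cv2.DIST_L2,0,.01,.01).ravel(); print(n,st[i],ce[i]+[u0,v0],cv2.minAreaRect(pp),np.degrees(np.arctan2(f[1],f[0])))
crop(T,125,95,275,210,5,sys.argv[1]+"_t.png"); crop(S,180,220,310,350,5,sys.argv[1]+"_s.png")
E
python3 lev.py pics/r
```

```text
time_s: 16.98
ee_pos: [0.4776, 0.2302, 0.1485]
ee_rot: [-89.9, -0.0, -65.3]
force: [0.2, -0.1, 0.1]
grip_width: 0.004
time_s: 17.4
ee_pos: [0.3767, 0.1838, 0.2201]
ee_rot: [-89.8, -0.0, -65.3]
force: [-0.4, -0.8, 0.2]
grip_width: 0.006
30 T [[182.2, 179.6], [160.6, 178.4]] -177.1
30 S [[242.5, 290.9], [239.3, 310.5]] 99.0
35 T [[182.3, 178.8], [160.8, 176.0]] -172.6
35 S [[241.5, 290.3], [236.3, 308.5]] 106.1
40 T [[182.5, 178.0], [161.3, 173.6]] -168.1
40 S [[240.6, 289.6], [233.3, 306.4]] 113.8
45 T [[182.8, 177.3], [162.1, 171.2]] -163.5
45 S [[239.8, 288.9], [230.3, 304.0]] 122.0
50 T [[183.1, 176.6], [163.1, 168.9]] -158.8
50 S [[238.9, 288.2], [227.5, 301.5]] 130.6
T [ 13  32  21   8 100] [173.   175.17] ((172.96156311035156, 175.19229125976562), (20.788311004638672, 4.706787109375), 11.309932708740234) 10.709848
T [ 0 45  9 15 76] [152.73684211 194.26315789] ((154.0, 192.0), (14.0, 8.0), 90.0) 67.759926
T [ 34  46  31  14 222] [203.89189189 194.84234234] ((199.0, 192.5), (13.0, 30.0), 90.0) -14.215845
S [ 45   0  22  54 533] [254.60787992 287.21763602] ((250.5, 296.5), (53.0, 21.0), 90.0) 76.99194
S [ 36  19  12  21 147] [236.57142857 299.23809524] ((236.90005493164062, 299.20001220703125), (8.049844741821289, 20.124608993530273), 26.56505012512207) -68.9562
```

View pics/r_t.png

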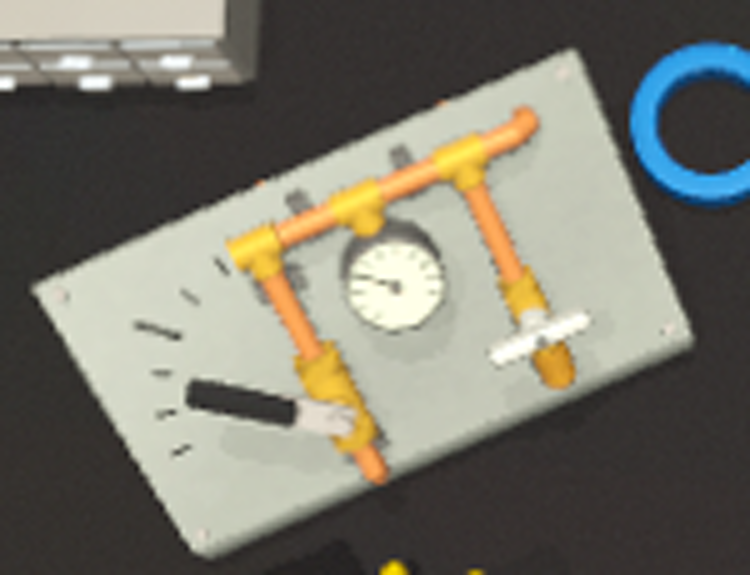

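View pics/r_s.png

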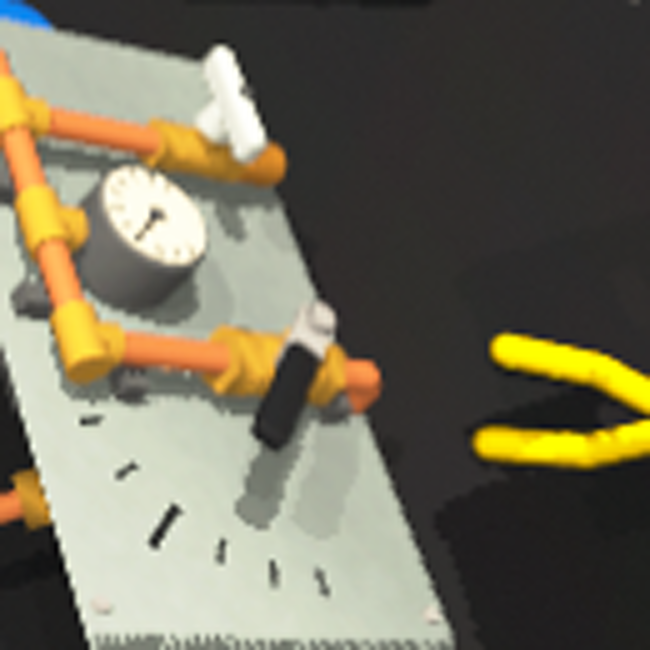

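Lever at about 39° by both cameras. It needs about 6° more, so I'll go back in for another 7.5 mm.

```bash
python3 go.py 0.4776 0.2302 0.149 -65.3; python3 -m handwheel '[[0,0.01,0.03,0,1],[0,0.03,0.06,0,1],[0,0.055,0.09,0,1],[0,0.068,0.108,0,1],[0,0.07,0.11,0,1]]'; python3 -m handwheel '[[0,0,0,0,1],[0,0,0,0,1]]'; python3 go.py 0.5668 0.2714 0.15 -65.3
```

```text
t 17.5 pos [0.3785 0.1846 0.2189] yaw -65.31 F [0.8 0.8 0. ] w 0.004 q [ 21.   0. 106.  -0.  74.  86.]
delta [-0.      0.0702  0.109 ] spin -0.01 rows min 3.1
time_s: 17.92
ee_pos: [0.4795, 0.231, 0.144]
ee_rot: [-90.3, 0.0, -65.3]
force: [-0.5, 0.3, -0.6]
grip_width: 0.004
time_s: 18.08
ee_pos: [0.478, 0.2304, 0.148]
ee_rot: [-90.0, -0.0, -65.3]
force: [-1.1, 0.7, 0.1]
grip_width: 0.004
t 18.08 pos [0.478  0.2304 0.148 ] yaw -65.3 F [-1.1  0.7  0.1] w 0.004 q [22. 18. 95. -0. 67. 87.]
delta [-0.0001 -0.002   0.0978] spin 0.0 rows min 2.3
```

```bash
python3 -m handwheel '[[0,0,0.02,0,1],[0,0,0.042,0,1],[0,-0.001,0.062,0,1],[0,-0.002,0.078,0,1],[0,-0.002,0.084,0,1]]'; python3 -m handwheel '[[0,0,0,0,1]]'; python3 go.py 0.5668 0.2714 0.15 -65.3
```

```text
time_s: 18.5
ee_pos: [0.5555, 0.266, 0.1514]
ee_rot: [-89.9, -0.0, -65.3]
force: [-0.9, -0.6, 0.3]
grip_width: 0.004
time_s: 18.58
ee_pos: [0.5546, 0.2657, 0.1507]
ee_rot: [-89.9, -0.0, -65.3]
force: [-0.3, 0.5, 0.4]
grip_width: 0.006
t 18.58 pos [0.5546 0.2657 0.1507] yaw -65.3 F [-0.3  0.5  0.4] w 0.006 q [22. 28. 80.  0. 71. 87.]
delta [-0.0001  0.0007  0.0134] spin 0.0 rows min 0.3
```

```bash
python3 -m handwheel '[[0,0,0.003,0,1],[0,0,0.006,0,1],[0,0,0.009,0,1],[0,0,0.0115,0,1],[0,0,0.0132,0,1]]'; python3 -m handwheel '[[0,0,0,0,1],[0,0,0,0,1]]'; python3 go.py 0.5668 0.2714 0.15 -65.3
```

```text
time_s: 19.0
ee_pos: [0.5655, 0.2708, 0.1502]
ee_rot: [-90.1, 0.0, -65.3]
force: [-8.0, -3.5, 2.9]
grip_width: 0.005
time_s: 19.17
ee_pos: [0.5656, 0.271, 0.1502]
ee_rot: [-90.1, 0.0, -65.3]
force: [-4.3, -0.4, 1.7]
grip_width: 0.003
t 19.17 pos [0.5656 0.271  0.1502] yaw -65.3 F [-4.3 -0.4  1.7] w 0.003 q [22. 30. 78.  0. 72. 88.]
delta [0.0002 0.0002 0.0013] spin 0.0 rows min 0.0
```

```bash
python3 -m handwheel '[[0,0,0.0005,0,1],[0,0,0.001,0,1],[0,0,0.001,0,1]]'; python3 go.py 0.5668 0.2714 0.15 -65.3;  python3 -m handwheel '[[0,0,-0.01,0,1],[0,0,-0.03,0,1],[0,0,-0.05,0,1],[0.0,0,-0.07,0,1],[0,-0.0,-0.09,0,1]]'; python3 -m handwheel '[[0,-0.02,-0.03,0,1],[0,-0.05,-0.06,0,1],[0,-0.07,-0.09,0,1],[0,-0.07,-0.11,0,1],[0,-0.07,-0.11,0,1]]'; python3 lev.py pics/s
```

```text
time_s: 19.42
ee_pos: [0.5663, 0.2713, 0.1502]
ee_rot: [-90.1, 0.0, -65.3]
force: [-6.8, -0.5, 2.8]
grip_width: 0.005
t 19.42 pos [0.5663 0.2713 0.1502] yaw -65.3 F [-6.8 -0.5  2.8] w 0.005 q [22. 30. 77.  0. 72. 88.]
delta [0.0001 0.0002 0.0005] spin 0.0 rows min 0.0
time_s: 19.83
ee_pos: [0.4843, 0.2334, 0.1501]
ee_rot: [-90.0, 0.0, -65.3]
force: [-0.4, 0.4, -0.5]
grip_width: 0.004
time_s: 20.25
ee_pos: [0.3834, 0.187, 0.2215]
ee_rot: [-89.8, -0.0, -65.3]
force: [-0.7, -0.6, -0.4]
grip_width: 0.007
30 T [[182.2, 179.6], [160.6, 178.4]] -177.1
30 S [[242.5, 290.9], [239.3, 310.5]] 99.0
35 T [[182.3, 178.8], [160.8, 176.0]] -172.6
35 S [[241.5, 290.3], [236.3, 308.5]] 106.1
40 T [[182.5, 178.0], [161.3, 173.6]] -168.1
40 S [[240.6, 289.6], [233.3, 306.4]] 113.8
45 T [[182.8, 177.3], [162.1, 171.2]] -163.5
45 S [[239.8, 288.9], [230.3, 304.0]] 122.0
50 T [[183.1, 176.6], [163.1, 168.9]] -158.8
50 S [[238.9, 288.2], [227.5, 301.5]] 130.6
T [ 13  29  22  10 101] [173.6039604 173.7029703] ((173.58824157714844, 173.64706420898438), (21.3431339263916, 4.850712299346924), 14.03624439239502) 15.373768
T [ 0 45  9 15 76] [152.73684211 194.26315789] ((154.0, 192.0), (14.0, 8.0), 90.0) 67.759926
T [ 34  46  31  14 222] [203.89189189 194.84234234] ((199.0, 192.5), (13.0, 30.0), 90.0) -14.215845
S [ 45   0  22  54 533] [254.61163227 287.22701689] ((250.5, 296.5), (53.0, 21.0), 90.0) 77.01414
S [ 33  18  14  20 142] [234.53521127 297.70422535] ((234.73077392578125, 297.65380859375), (8.043152809143066, 19.691856384277344), 33.690067291259766) -59.892895
```

View pics/s_t.png

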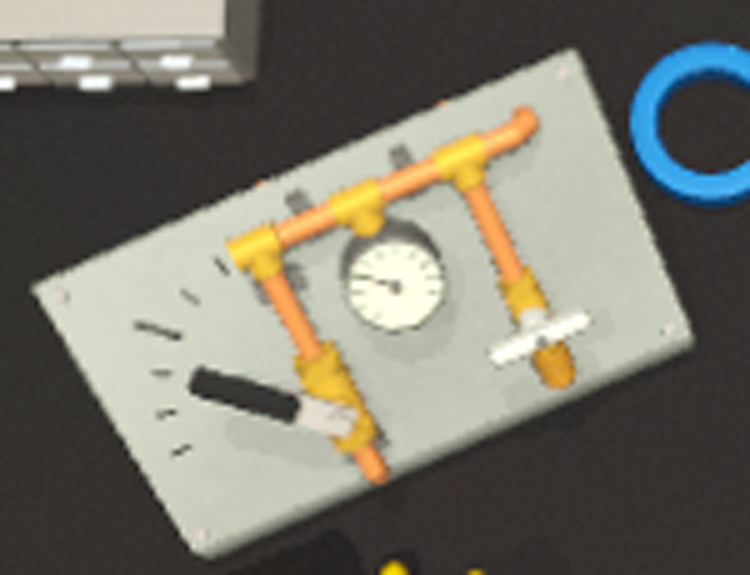

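View pics/s_s.png

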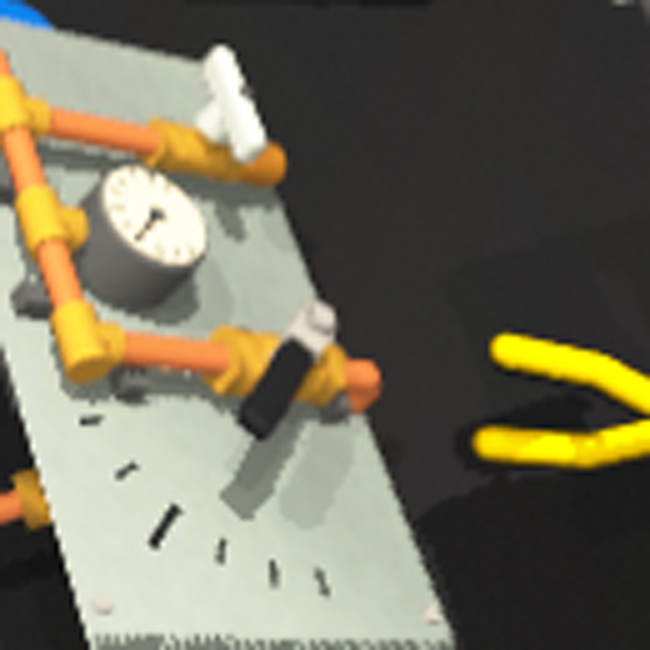

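Run:
```python
from h import *
S=manip.read_camera("side");T=manip.read_camera("top"); cv2.imwrite("pics/z_s.png",S["color"]); crop(T,260,120,380,220,6,"pics/z_t.png"); s=manip.read_state(); print(s["force"],s["joint_vel"].round(2),s["time_s"])
```

```text
[ 0.14194309 -0.51355402 -0.0518025 ] [-0.    0.99 -0.27  0.03  0.06  0.06] 20.45
```

View pics/z_s.png

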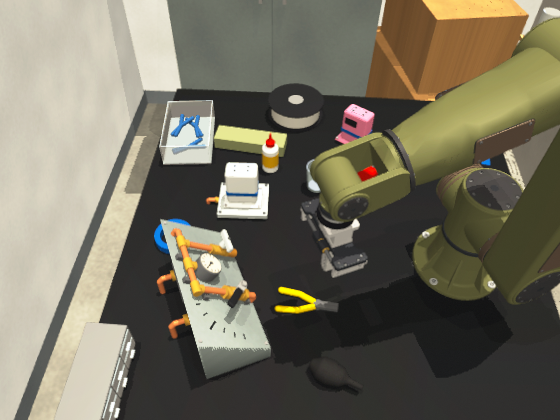

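View pics/z_t.png

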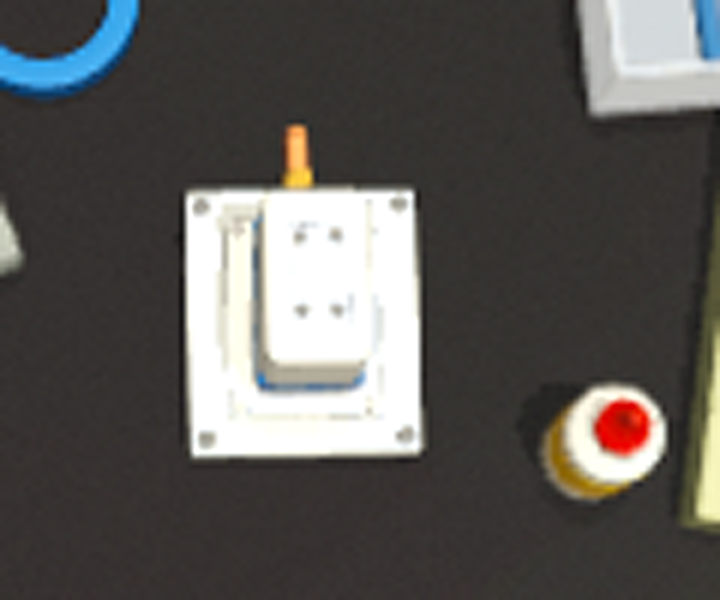

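Everything is in place: the housing is on the gasket, the vent bar is level, the lever points at its long mark, the bystanders haven't moved and the arm is clear. Handing in.

```bash
python3 -c "
from bench import manip
print(manip.job_done())"
```

```text
the job is handed in; nothing more can be done
None
```

The job is handed in at about 20.5 s of the 61 s. The white housing stands on the gasket, the vent is shut, and the vacuum lever was opened last, to about 44°. `job_done()` gives no verdict, so the figures below are my own camera and force readings.

- **Housing:** I set it down until light contact (about 4 N) and released it. In the top camera its centre is about 1 mm from the gasket's and it is square to about 1°. The last picture shows it unmoved and upright.
- **Vent valve:** My first push jammed at about 60–70 N of wrist force, below the 120 N limit, and turned the bar only about 10°. I backed off, pushed its low end from the side, and then pressed it onto its stop at about 40 N. The cameras put it 0–1.5° from shut.
- **Vacuum lever:** I pushed it up in two stages, to about 39° and then about 44°. Line fits in both cameras gave 43.8°, while the coarser box fits gave 42° (top) and 46° (side). All of these are within the 40–50° window. I saw no sign of it going past half at any point.
- **Other checks:** The bystanders I could see looked unmoved by eye; the arm partly hid the jar in the last view. The gripper is clear of everything and reads about 0.5 N, which is just noise. The two cameras disagreed by 2–4 mm in absolute position, so I used their mean or measured relative distances. My first fit of the panel was about 4 mm off until I corrected it with depth data.

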